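# Unload the cassette label press

## Robot

A 6-joint arm with a two-finger parallel gripper is mounted at the origin on the work surface. World frame = base frame: x ahead of the robot, y to its left, z up, the work surface at z = 0. Lengths are in m, angles in rad, forces in N, time in s.
With the tool pointing down it reaches from about 0.35 to 0.975 m from the base axis. Payload 17.4 kg.
Tool frame: the origin (TCP) lies between the finger pads; the fingertips stand 22 mm ahead of it and the grasp point (between the pads) lies 3 mm ahead of it; y points along the fingers, z is the direction in which the jaws open and shut, and the axes are right-handed (so a half turn about y gives the same grasp; the last joint's range is limited). The gripper opens to 85 mm and grips with 20 to 120 N. Pads are 22 mm wide; open, the fingers measure 114 mm over their backs; the gripper's body (76 mm by 85 mm) begins 54 mm behind the grasp point. The pads swing forward as they close: fully open they stand 13 mm farther back than shut.
Start: joints at [-1.167, 0.116, 1.442, -0, 1.584, -0.038], TCP at [0.289, -0.61, 0.253] pointing down, gripper open.
Joint ranges: [-2.83, 2.83], [-0.83, 2.19], [0.07, 2.5], [-1.14, 4.28], [0.01, 3], [-2.97, 2.97]. Speed limits (rad/s): [1.89, 1.89, 2.22, 3.14, 3.14, 3.14].

## Interface

Orientations are given as a rotation vector (axis times angle).
In Python, from workcell import env gives the robot as it stands. The module is installed in compiled form; this text tells all that it offers.
- The arm moves only by the tool step_arm, never from a script. Its argument "moves" is a list of rows, each a list of 3 entries, a list of its own where there are three numbers: the shift along the tool's x, y, z in units of 30 mm (1.0 is 30 mm), then the turn, a rotation vector about the tool's x, y, z in units of 5 degrees (1.0 is 5 degrees), then the closure, from 0 (fully open) to 1 (shut). In form: [[[tx, ty, tz], [rx, ry, rz], gripper], ...]. A call has 1 to 20 rows; each row shifts and turns the commanded pose from where the row before left it, along the tool's axes as they then stand; what a row does not reach is not made up. A row lasts 1/12 s, in which the tool goes at most 41.7 mm and 7.16 degrees, less where a joint would pass 70% of its speed; a pose out of reach is approached as far as the arm can. A call is refused whole if a number of a shift passes 1 or a number of a turn 1, either way. A call with a gripper value outside its range is refused whole. The fingers move at their own pace and stop on an object; "squeeze" is the grip in N (left out, the last holds). Time passes only in rows, so rows that do not move let the fingers close. It gives the time, the measured TCP pose, the force and the opening at its end, in the units of the state.
- env.sense(): the state, without advancing time (a new reading comes with each control period).
- env.grab_frame(name): name is "side" or "top"; returns a dict with "pixels" (400x640x3 uint8, blue, green, red), "depth" (400x640 float32, m along the optical axis (not along the pixel's ray), 0 where there is no reading), "intrinsics" (3x3 intrinsics, pixels), "dist" ([k1, k2, p1, p2, k3] as OpenCV has them; the pictures are not rectified), "rvec" (rotation vector, rad) and "tvec" (3), from world to camera coordinates, as OpenCV has them. Camera axes: x right, y down, z forward; pixel columns grow to the right and rows downward; lengths in m; the calibration is good to about 2 mm. A picture is of the moment at which its call begins.
- env.job_done(): hands the job in, once; it reports no verdict.
The state is a dict: "t": time; "joint_positions": joint angles; "joint_velocities": joint speeds; "tau": joint torques, N m; "tool_pos": TCP position; "ee_rot": TCP orientation; "contact_force": force on the tool from outside, world axes, zero at the start; "torque": the same for the moment, N m; "opening": finger opening in m.
Only numpy, scipy, OpenCV 4.12 (cv2) and the standard library are available. Lean on these libraries where they do the work, as an engineer would, in place of code of your own. Each camera call takes 0.05 s, during which the arm holds its last target.

## Task

The labels on the two cassettes have set: take the press stack apart from the top down. Pile the two plywood spacer boards on the cork mat, lying centrally along it and squared up one on the other, and lay each cassette flat, label up, in its own compartment of the shallow wooden crate, either one. Set everything down rather than dropping it, and leave the other things on the counter where they are.

Things in the scene. Friction and masses are not known exactly. Their poses are not given: they have to be found in the camera images.
- upper_board: the topmost plywood spacer board: 130 (x) x 60 (y) x 15 mm thick; origin at the centre of its underside, z up, x along its length. The press stack, from the bottom: press base, lower cassette, lower board, upper cassette, upper board; all loose on one another, long sides roughly parallel, standing 69 mm high in all
- upper_cassette: second from the top of the stack: black cassette, no case: 100 (x) x 64 (y) x 12 mm thick, pale label with two hubs on top; origin at the centre of its underside, z up, x along its length
- lower_board: third from the top of the stack: plywood spacer board: 130 (x) x 60 (y) x 15 mm thick; origin at the centre of its underside, z up, x along its length
- lower_cassette: lowest of the stack, on the press base: black cassette, no case: 100 (x) x 64 (y) x 12 mm thick, pale label with two hubs on top; origin at the centre of its underside, z up, x along its length
- press_base: fixed dark steel plate that carries the stack, 170 (x) x 90 (y) x 15 mm high; origin at the centre of its underside
- mat: fixed cork mat, 200 (x) x 120 (y) x 4 mm thick; origin at the centre of its underside, x along its length
- crate: fixed shallow dark wooden crate, open on top, 258 (x) x 142 (y) x 28 mm high, walls and floor 6 mm; one 6 mm divider makes two compartments along x, each 120 (x) x 130 (y) mm inside; origin at the centre of its underside
- bay_near (a point): centre of the floor of the compartment at the crate's -x end (6 mm above the crate's underside), axes as the crate's
- bay_far (a point): centre of the floor of the compartment at the crate's +x end (6 mm above the crate's underside), axes as the crate's
- record_weight: bystander: aluminium record weight, disc 72 mm across with a 44 mm top knob, 40 mm high; origin at the centre of its underside
- record_brush: bystander: wooden velvet record brush, 45 x 110 x 30 mm high; origin at the centre of its underside
- cassette_case: bystander: closed clear-grey cassette case with paper inlay, 109 x 70 x 16 mm; not part of the job; origin at the centre of its underside
- cartridge_box: bystander: small carton, 75 x 75 x 45 mm high; origin at the centre of its underside
- screwdriver: bystander: screwdriver, 170 mm long, lying along its x; origin on its long axis
There are look-alikes about, which are no part of the job. There is more than one size of the mat; the job needs the larger.

How it is judged:
On the way, in this order (a step that is already met when the one before it is completed fails the run):
1. the upper board lies on the cork mat, let go (x of upper_board in the frame of mat between -0.032 and 0.032 m and y of upper_board in the frame of mat between -0.028 and 0.028 m and z of upper_board in the frame of mat below 0.008 m and angle between the x axis of upper_board and the x axis of mat, either way round below 0.25 rad and angle between upper_board's own z axis and vertical below 0.1 rad and contact force between upper_board and the fingers below 0.05 N), for 0.2 s.
2. the upper cassette lies flat in one compartment of the crate, let go (((x of upper_cassette in the frame of bay_near between -0.03 and 0.03 m and y of upper_cassette in the frame of bay_near between -0.036 and 0.036 m and z of upper_cassette in the frame of bay_near between -0.004 and 0.005 m and angle between upper_cassette's own z axis and vertical below 0.1 rad) or (x of upper_cassette in the frame of bay_far between -0.03 and 0.03 m and y of upper_cassette in the frame of bay_far between -0.036 and 0.036 m and z of upper_cassette in the frame of bay_far between -0.004 and 0.005 m and angle between upper_cassette's own z axis and vertical below 0.1 rad)) and contact force between upper_cassette and the fingers below 0.05 N), for 0.2 s.
3. the lower board lies squared on the upper board, let go (x of lower_board in the frame of upper_board between -0.014 and 0.014 m and y of lower_board in the frame of upper_board between -0.012 and 0.012 m and z of lower_board in the frame of upper_board between 0.011 and 0.019 m and angle between the x axis of lower_board and the x axis of upper_board, either way round below 0.15 rad and angle between lower_board's own z axis and vertical below 0.1 rad and contact force between lower_board and the fingers below 0.05 N), for 0.2 s.
4. the lower cassette lies flat in the other compartment, let go ((((x of upper_cassette in the frame of bay_near between -0.03 and 0.03 m and y of upper_cassette in the frame of bay_near between -0.036 and 0.036 m and z of upper_cassette in the frame of bay_near between -0.004 and 0.005 m and angle between upper_cassette's own z axis and vertical below 0.1 rad) and (x of lower_cassette in the frame of bay_far between -0.03 and 0.03 m and y of lower_cassette in the frame of bay_far between -0.036 and 0.036 m and z of lower_cassette in the frame of bay_far between -0.004 and 0.005 m and angle between lower_cassette's own z axis and vertical below 0.1 rad)) or ((x of upper_cassette in the frame of bay_far between -0.03 and 0.03 m and y of upper_cassette in the frame of bay_far between -0.036 and 0.036 m and z of upper_cassette in the frame of bay_far between -0.004 and 0.005 m and angle between upper_cassette's own z axis and vertical below 0.1 rad) and (x of lower_cassette in the frame of bay_near between -0.03 and 0.03 m and y of lower_cassette in the frame of bay_near between -0.036 and 0.036 m and z of lower_cassette in the frame of bay_near between -0.004 and 0.005 m and angle between lower_cassette's own z axis and vertical below 0.1 rad))) and contact force between lower_cassette and the fingers below 0.05 N), for 0.2 s.
At the end, for the whole second after the job is handed in: Upper board flat on the mat, within 32 mm along, 28 mm across and 0.25 rad of its centre line; lower board flat on it, within 14 mm along, 12 mm across and 0.15 rad; one cassette flat, label up, on the floor of each crate compartment; all released and at rest (all of step 1 and all of step 3 and all of step 4 and linear speed of each of upper_board, upper_cassette, lower_board, lower_cassette below 0.02 m/s and contact force between upper_cassette and the fingers below 0.05 N); the robot touches nothing.
It fails at once if a board or cassette is dropped (falls freely, more than about 25 mm) ((linear speed of upper_board above 0.7 m/s and contact force between upper_board and the fingers below 0.01 N) or (linear speed of upper_cassette above 0.7 m/s and contact force between upper_cassette and the fingers below 0.01 N) or (linear speed of lower_board above 0.7 m/s and contact force between lower_board and the fingers below 0.01 N) or (linear speed of lower_cassette above 0.7 m/s and contact force between lower_cassette and the fingers below 0.01 N)).
It fails at once if a bystander is moved by more than 30 mm (distance of any of record_weight, record_brush, cassette_case, cartridge_box, screwdriver from where it was at the start of the episode above 0.03 m).
It also fails if it takes over 72 s, if anything falls off the work surface, if the arm or the gripper's body presses on something with over 40 N, if the wrist force passes 120 N, or if a joint passes its speed limit or range.

## Working session

There is one attempt and no reset: what is moved stays moved. The work goes in short steps, Python scripts to look and compute and a tool call to move; the robot and the scene stay as the last step left them, time stands still between calls to the robot, and variables do not carry over. Pictures are saved under pics/ and viewed, and the job is handed in when it is done.

Besides the shell and the picture viewer there is one more tool, called as name(argument=value, ...), one argument or row to a line, values as JSON. step_arm: Moves the arm, as the interface text tells. Its arguments: {"type":"object","properties":{"moves":{"type":"array"},"squeeze":{"type":"number"}},"required":["moves"]}

```bash
mkdir -p pics; cat > h.py <<'E'
import numpy as np, cv2
from workcell import env
def grab(n):
    f=env.grab_frame(n); return f
def ray(f,px):
    K=f["intrinsics"];p=cv2.undistortPoints(np.array(px,float).reshape(-1,1,2),np.array(K),np.array(f["dist"])).reshape(-1,2)
    R,_=cv2.Rodrigues(np.array(f["rvec"]));t=np.array(f["tvec"]).ravel()
    d=np.c_[p,np.ones(len(p))]@R; o=-R.T@t
    return o,d
def plane(f,px,z):
    o,d=ray(f,px); s=(z-o[2])/d[:,2]; return o+d*s[:,None]
def cloud(f):
    h,w=f["depth"].shape
    u,v=np.meshgrid(np.arange(w),np.arange(h))
    o,d=ray(f,np.stack([u.ravel(),v.ravel()],1))
    return (o+d*f["depth"].reshape(-1,1)).reshape(h,w,3)
def st():
    s=env.sense(); print({k:np.round(s[k],4).tolist() for k in("t","joint_positions","tool_pos","ee_rot","contact_force","opening")}); return s
E
python3 - <<'E'
from h import *
s=st()
print(cv2.Rodrigues(np.array(s["ee_rot"]))[0].round(3))
for n in("top","side"):
    f=grab(n); cv2.imwrite(f"pics/{n}0.png",f["pixels"]); print(n,f["tvec"],f["rvec"],ray(f,[[320,200]]))
E
```

```text
{'t': 0.0, 'joint_positions': [-1.1668, 0.1165, 1.4423, 0.0, 1.584, -0.0378], 'tool_pos': [0.2885, -0.61, 0.2526], 'ee_rot': [-0.4441, 1.9779, -1.9756], 'contact_force': [-0.0443, 0.7144, -0.2644], 'opening': 0.0856}
[[-0.904 -0.     0.428]
 [-0.428  0.001 -0.904]
 [-0.    -1.    -0.001]]
top [-0.10656011  0.52268766  1.30583026] [ 2.17081642 -2.14164364  0.18089179] (array([ 0.32935592, -0.07086563,  1.36976379]), array([[ 0.14784819, -0.0141101 , -0.98894018]]))
side [-0.52981697  0.0389029   1.50957915] [ 2.1188822  -0.14014145  0.10118471] (array([ 0.33287482, -1.32575411,  0.83223738]), array([[ 0.12726794,  0.83531518, -0.53500559]]))
```

View pics/top0.png

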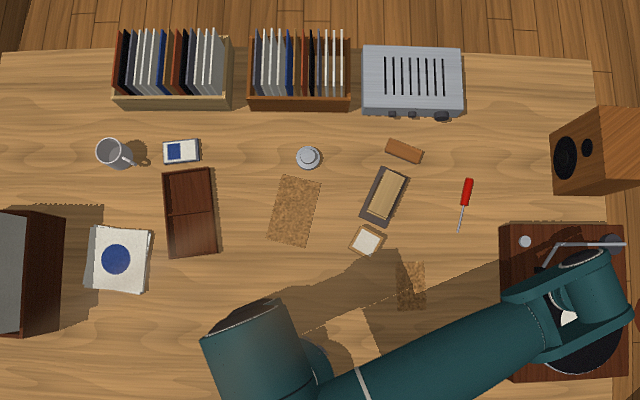

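View pics/side0.png

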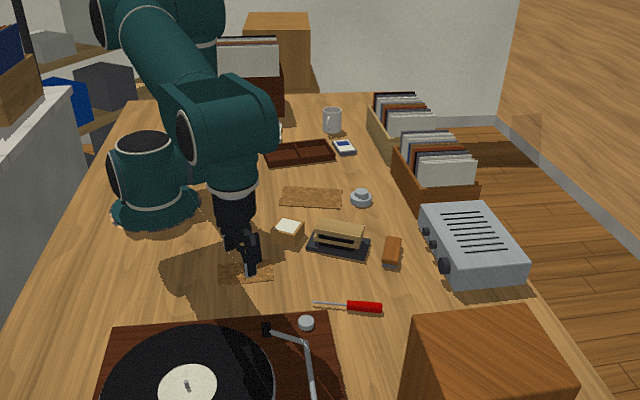

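The top view shows two cork mats. One is at pixel (294,211) and the other, partly shaded, at about (410,286). The stack is at (384,196), the crate at (190,212), the weight at (308,157), the brush at (403,150), the carton at (366,240), the case at (181,151) and the screwdriver at (465,200). Next I'll measure the mats, stack and crate.

```bash
cat > meas.py <<'E'
from h import *
f=grab("top"); C=cloud(f); Z=C[...,2]; im=f["pixels"]
print("table z med",np.median(Z[190:200,330:350]))
def rect(mask,z,name):
    cs,_=cv2.findContours(mask.astype(np.uint8),cv2.RETR_EXTERNAL,cv2.CHAIN_APPROX_NONE)
    c=max(cs,key=cv2.contourArea).reshape(-1,2)
    P=plane(f,c,z)[:,:2]
    r=cv2.minAreaRect((P*1000).astype(np.float32)); b=cv2.boxPoints(r)
    e=b[1]-b[0]; g=b[2]-b[1]; l=e if np.hypot(*e)>np.hypot(*g) else g
    print(name,"c",np.round(r[0],1),"size",np.round(r[1],1),"long-axis deg",round(np.degrees(np.arctan2(l[1],l[0]))%180,1), "px",c.mean(0).round(), "z med",np.median(Z[mask>0]).round(4),flush=True)
def box(x0,y0,x1,y1):
    m=np.zeros(Z.shape,bool); m[y0:y1,x0:x1]=1; return m
E
python3 - <<'E'
from meas import *
cv2.imwrite("pics/crop_mats.png",cv2.resize(im[130:320,250:450],None,fx=4,fy=4,interpolation=cv2.INTER_CUBIC)[:600,:800])
rect(box(340,150,425,235)&(Z>0.058)&(Z<0.085),0.069,"upper board")
rect(box(340,150,425,235)&(Z>0.006)&(Z<0.02),0.015,"base")
rect(box(150,155,230,270)&(Z>0.018)&(Z<0.04),0.028,"crate")
hsv=cv2.cvtColor(im,cv2.COLOR_BGR2HSV)
for p in[(290,215),(350,210),(410,290),(405,275),(345,260)]: print(p,hsv[p[1],p[0]],Z[p[1],p[0]])
for n,b in dict(weight=(290,140,325,175),brush=(375,130,430,170),carton=(345,220,386,262),case=(155,130,205,168),screw=(450,170,480,235)).items():
    m=box(*b)&(Z>0.008); zz=np.percentile(Z[m],90); rect(m,zz,n)
E
```

```text
table z med 4.080370547487888e-05
upper board c [ 546.1 -280. ] size [ 62.9 132. ] long-axis deg 154.8 px [386. 194.] z med 0.0689
base c [ 546.7 -279.8] size [ 98.6 174.3] long-axis deg 156.2 px [384. 196.] z med 0.0137
crate c [489.  295.1] size [261.1 146.1] long-axis deg 8.5 px [189. 213.] z med 0.0259
(290, 215) [ 16 134 135] 0.001314734482472657
(350, 210) [ 16 126 176] 0.004844865906719731
(410, 290) [ 15 132 104] -0.001464705941539135
(405, 275) [ 15 139  86] 0.004153835641929504
(345, 260) [ 16 124 154] 0.004005028680198475
weight c [654.  -51.4] size [69.5 67.7] long-axis deg 1.0 px [308. 157.] z med 0.0259
brush c [ 682.5 -336.6] size [109.2  47.5] long-axis deg 68.8 px [403. 151.] z med 0.0293
carton c [ 405.8 -221.3] size [76.7 77.9] long-axis deg 151.5 px [366. 243.] z med 0.0444
case c [674.3 332.7] size [ 72.2 110.6] long-axis deg 96.9 px [180. 151.] z med 0.0152
screw c [ 522.8 -517. ] size [ 27.  171.1] long-axis deg 164.8 px [463. 204.] z med 0.0217
```

View pics/crop_mats.png

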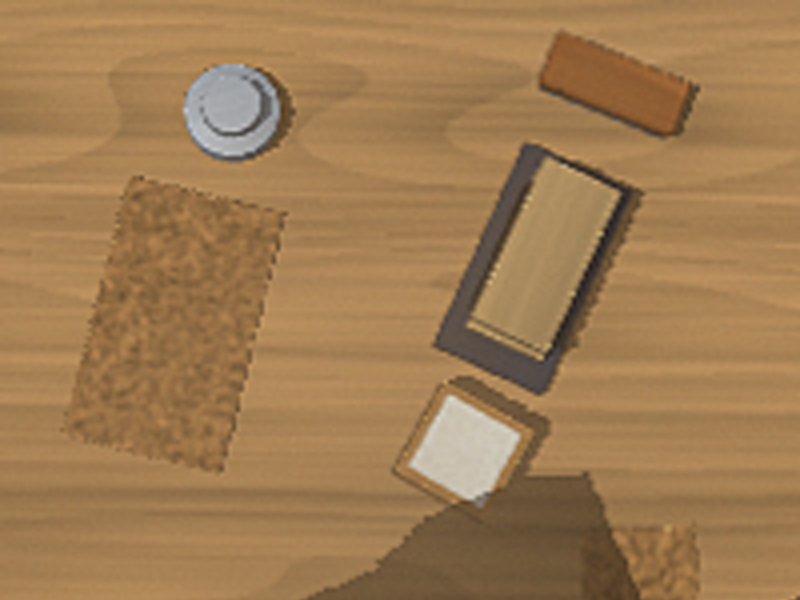

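```bash
python3 - <<'E'
from meas import *
c=(np.array([(135,177),(286,212),(221,473),(64,432)])+.5)/4-.5+[250,130]
P=plane(f,c,0.004)[:,:2]*1000; print("mat",P.round(1),P.mean(0)); 
for i in range(4):
    d=P[(i+1)%4]-P[i]; print(np.hypot(*d).round(1),np.degrees(np.arctan2(d[1],d[0])).round(1))
hsv=cv2.cvtColor(im,cv2.COLOR_BGR2HSV)
# texture-based mat mask
g=cv2.GaussianBlur(im,(5,5),0); sat=cv2.cvtColor(g,cv2.COLOR_BGR2HSV)
print("cork",sat[195:230:10,285:300:5].reshape(-1,3).tolist()[:6],"table",sat[240:260:10,320:340:5].reshape(-1,3).tolist())
# small mat
c=np.array([[397,261],[424,261],[426,308],[398,310]],float); Q=plane(f,c,0.004)*1000; print("small approx",Q.round())
s=grab("side"); D=cloud(s); zz=D[...,2]
m=(np.hypot(D[...,0]-.2885,D[...,1]+.61)<.09)&(zz>.1)&(zz<.3)
i=np.where(m); print("grip lowest", np.sort(zz[m])[:10].round(4))
for lo in np.arange(.22,.26,.005):
    q=m&(abs(zz-lo)<.0025); print(lo.round(3),q.sum(), (D[q].mean(0).round(3) if q.any() else ''))
# other side check on board
cv2.imwrite("pics/side_stack.png",cv2.resize(s["pixels"][190:280,270:410],None,fx=5,fy=5,interpolation=cv2.INTER_CUBIC))
E
```

```text
table z med -0.00022634296015100475
mat [[611.2  20.7]
 [586.3 -93. ]
 [390.6 -47.7]
 [419.   68.4]] [501.78503607 -12.90745707]
116.5 -102.4
200.8 167.0
119.6 76.3
198.0 -13.9
cork [[16, 141, 139], [16, 142, 160], [15, 139, 154], [16, 140, 144], [16, 138, 150], [16, 138, 148]] table [[16, 127, 173], [16, 126, 174], [16, 125, 174], [16, 125, 174], [16, 125, 167], [16, 125, 167], [16, 124, 166], [16, 125, 165]]
small approx [[ 355. -320.    4.]
 [ 356. -401.    4.]
 [ 218. -405.    4.]
 [ 212. -322.    4.]]
grip lowest [0.1069 0.1072 0.1072 0.1073 0.1075 0.1077 0.1077 0.1078 0.108  0.108 ]
0.22 0 
0.225 0 
0.23 0 
0.235 0 
0.24 0 
0.245 19 [ 0.286 -0.606  0.246]
0.25 35 [ 0.281 -0.601  0.25 ]
0.255 43 [ 0.289 -0.616  0.255]
0.26 48 [ 0.293 -0.625  0.26 ]
```

View pics/side_stack.png

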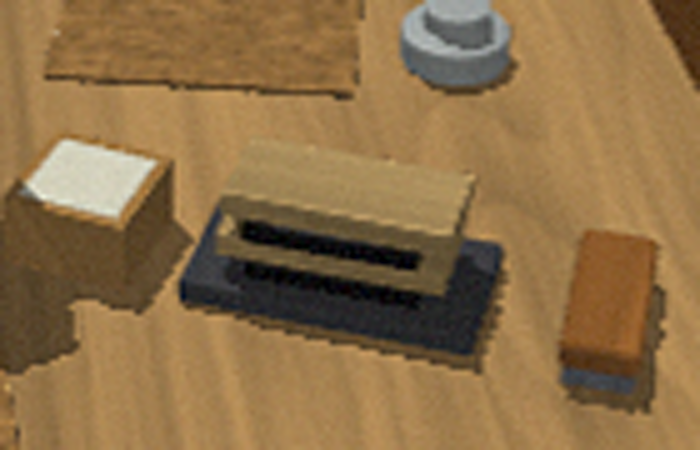

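The mat at (294,211) measures about 200×118 mm and the one at (410,286) about 140×82 mm, so the first is the larger one the job needs. The enlarged crop confirms this. The side crop shows the stack in the right order with its boards overhanging. The open fingertips read about 9 mm ahead of the TCP.

```bash
cat > plan.py <<'E'
from h import *
from scipy.spatial.transform import Rotation as Ro
def plan(x,y,z,yaw):
    s=env.sense(); R=Ro.from_rotvec(s["ee_rot"]); p=np.array(s["tool_pos"])
    a=np.radians(yaw); zt=np.array([np.cos(a),np.sin(a),0]); yt=np.array([0,0,-1.]); xt=np.cross(yt,zt)
    T=Ro.from_matrix(np.c_[xt,yt,zt])
    r=np.degrees((R.inv()*T).as_rotvec())/5
    d=T.inv().apply(np.array([x,y,z])-p)/.03
    print("now",p.round(4),"turn units",r.round(2),"then shift units",d.round(2))
E
python3 -c "
from plan import *
plan(.546,-.280,.15,-115.2)"
```

```text
now [ 0.2886 -0.6101  0.2529] turn units [1.00e-02 1.01e+01 0.00e+00] then shift units [ -3.08   3.43 -13.61]
```

step_arm(
  moves=[
    [[0,0,0],[0,0.92,0],0],
    [[0,0,0],[0,0.92,0],0],
    [[0,0,0],[0,0.92,0],0],
    [[0,0,0],[0,0.92,0],0],
    [[0,0,0],[0,0.92,0],0],
    [[0,0,0],[0,0.92,0],0],
    [[0,0,0],[0,0.92,0],0],
    [[0,0,0],[0,0.92,0],0],
    [[0,0,0],[0,0.92,0],0],
    [[0,0,0],[0,0.92,0],0],
    [[0,0,0],[0,0.9,0],0],
  ],
  squeeze=40,
)

```text
t: 1.17
tool_pos: [0.2886, -0.6102, 0.2532]
ee_rot: [-0.445, -1.976, 1.975]
contact_force: [0.2, -0.1, -1.0]
opening: 0.0856
```

step_arm(
  moves=[
    [[-0.2,0.15,-0.9],[0,0,0],0],
    [[-0.2,0.15,-0.9],[0,0,0],0],
    [[-0.2,0.15,-0.9],[0,0,0],0],
    [[-0.2,0.15,-0.9],[0,0,0],0],
    [[-0.2,0.15,-0.9],[0,0,0],0],
    [[-0.2,0.15,-0.9],[0,0,0],0],
    [[-0.2,0.15,-0.9],[0,0,0],0],
    [[-0.2,0.15,-0.9],[0,0,0],0],
    [[-0.2,0.15,-0.9],[0,0,0],0],
    [[-0.2,0.15,-0.9],[0,0,0],0],
    [[-0.2,0.15,-0.9],[0,0,0],0],
    [[-0.2,0.15,-0.9],[0,0,0],0],
    [[-0.2,0.15,-0.9],[0,0,0],0],
    [[-0.2,0.15,-0.9],[0,0,0],0],
    [[-0.2,0.15,-0.9],[0,0,0],0.15],
    [[0,0,0],[0,0,0],0.15],
    [[0,0,0],[0,0,0],0.15],
  ],
)

```text
t: 2.58
tool_pos: [0.5429, -0.281, 0.1854]
ee_rot: [-0.439, -1.979, 1.979]
contact_force: [-0.5, 0.4, 0.0]
opening: 0.0724
```

```bash
python3 - <<'E'
from plan import *
st()
plan(.546,-.280,.15,-115.2)
s=grab("side"); D=cloud(s); zz=D[...,2]
p=env.sense()["tool_pos"]
m=(np.hypot(D[...,0]-p[0],D[...,1]-p[1])<.07)&(zz>.09)&(zz<.3)
print("lowest",np.sort(zz[m])[:12].round(4),"tcp",p)
f=grab("top")
cv2.imwrite("pics/t1.png",np.hstack([f["pixels"][120:270,300:450],s["pixels"][150:300,270:420]]).repeat(2,0).repeat(2,1))
E
```

```text
{'t': 2.5833, 'joint_positions': [-0.5193, 0.0047, 1.6682, -0.0001, 1.4694, 1.489], 'tool_pos': [0.5429, -0.281, 0.1854], 'ee_rot': [-0.4392, -1.9791, 1.9788], 'contact_force': [-0.5378, 0.3848, 0.0118], 'opening': 0.0724}
now [ 0.5429 -0.281   0.1854] turn units [-0.    0.03  0.01] then shift units [-0.08  1.18 -0.07]
lowest [0.1713 0.172  0.1725 0.1729 0.1736 0.1741 0.1749 0.1754 0.1756 0.1759
 0.1762 0.1762] tcp [ 0.54244321 -0.28182924  0.18571513]
```

View pics/t1.png

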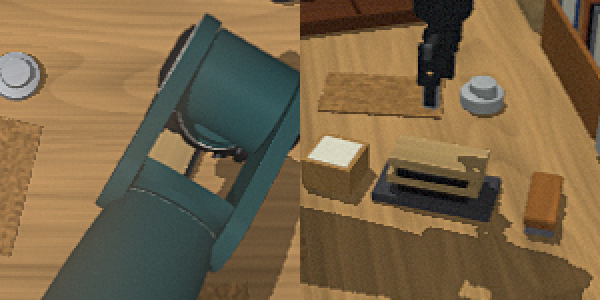

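The view shows the gripper over the board, and the tips are about 14 mm ahead of the TCP at 72 mm opening. I'll go down to TCP z 0.0735, which puts the tips about 3 mm above the cassette under the board.

step_arm(
  moves=[
    [[-0.08,0.7,-0.07],[0,0,0],0.1],
    [[0,0.7,0],[0,0,0],0.1],
    [[0,0.7,0],[0,0,0],0.1],
    [[0,0.7,0],[0,0,0],0.1],
    [[0,0.5,0],[0,0,0],0.1],
    [[0,0.3,0],[0,0,0],0.1],
    [[0,0.13,0],[0,0,0],0.1],
    [[0,0,0],[0,0,0],0.1],
    [[0,0,0],[0,0,0],0.1],
  ],
  squeeze=40,
)

```text
t: 3.43
tool_pos: [0.5457, -0.2817, 0.0749]
ee_rot: [-0.443, -1.978, 1.978]
contact_force: [-0.1, -1.3, 0.0]
opening: 0.0766
```

```bash
python3 - <<'E'
from plan import *
st();plan(.546,-.280,.0735,-115.2)
s=grab("side")
cv2.imwrite("pics/s2.png",cv2.resize(s["pixels"][170:290,270:410],None,fx=5,fy=5,interpolation=cv2.INTER_CUBIC))
E
```

```text
{'t': 3.4333, 'joint_positions': [-0.518, 0.0893, 1.7671, -0.0, 1.2841, 1.4928], 'tool_pos': [0.5457, -0.2817, 0.0749], 'ee_rot': [-0.4435, -1.9778, 1.9785], 'contact_force': [-0.0631, -1.323, 0.0312], 'opening': 0.0766}
now [ 0.5457 -0.2817  0.0749] turn units [-0.   -0.   -0.01] then shift units [ 0.01  0.05 -0.05]
```

View pics/s2.png

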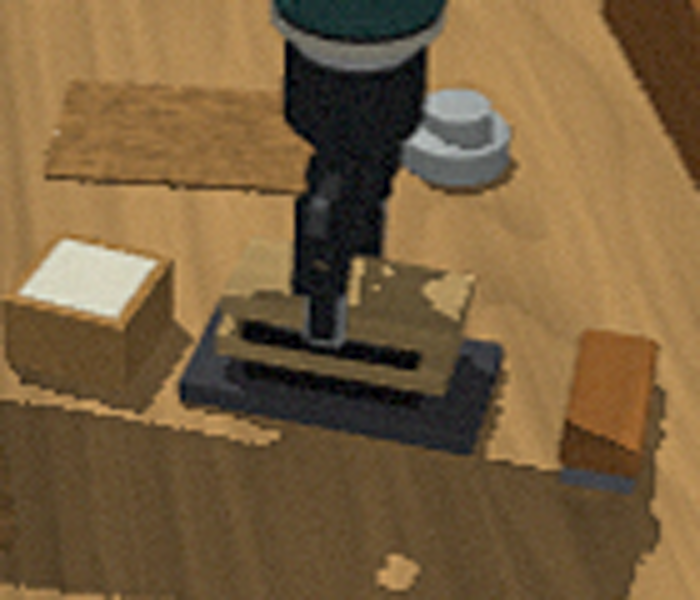

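The near finger at crop (325,310) straddles the board's edge with its tip near the underside. I'll close at this height.

step_arm(
  moves=[
    [[0,0,0],[0,0,0],0.2],
    [[0,0,0],[0,0,0],0.3],
    [[0,0,0],[0,0,0],0.4],
    [[0,0,0],[0,0,0],0.5],
    [[0,0,0],[0,0,0],0.5],
    [[0,0,0],[0,0,0],0.5],
  ],
  squeeze=40,
)

```text
t: 3.98
tool_pos: [0.5459, -0.2813, 0.0752]
ee_rot: [-0.443, -1.978, 1.979]
contact_force: [-1.0, 0.9, 6.7]
opening: 0.0589
```

step_arm(
  moves=[
    [[0,-0.1,0],[0,0,0],0.5],
    [[0,-0.2,0],[0,0,0],0.5],
    [[0,-0.3,0],[0,0,0],0.5],
    [[0,-0.4,0],[0,0,0],0.5],
    [[0,0,0],[0,0,0],0.5],
  ],
)

```text
t: 4.4
tool_pos: [0.5464, -0.2817, 0.1073]
ee_rot: [-0.446, -1.978, 1.98]
contact_force: [0.5, -0.7, -0.2]
opening: 0.0587
```

```bash
python3 - <<'E'
from plan import *
st();plan(.502,-.013,.14,-103.5)
s=grab("side")
D=cloud(s); zz=D[...,2]
cv2.imwrite("pics/s3.png",cv2.resize(s["pixels"][170:290,270:410],None,fx=5,fy=5,interpolation=cv2.INTER_CUBIC))
E
```

```text
{'t': 4.4, 'joint_positions': [-0.5175, 0.0612, 1.741, -0.0, 1.3358, 1.4929], 'tool_pos': [0.5464, -0.2817, 0.1073], 'ee_rot': [-0.4457, -1.9783, 1.9804], 'contact_force': [0.5425, -0.7105, -0.2492], 'opening': 0.0587}
now [ 0.5464 -0.2817  0.1073] turn units [-0.01 -2.34 -0.04] then shift units [ 3.53 -1.09 -8.36]
```

View pics/s3.png

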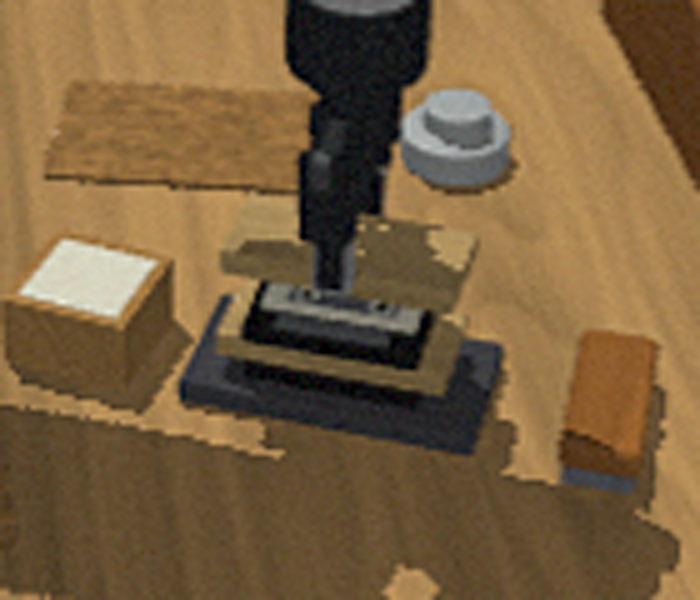

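The board lifts clean and the cassette stays on the lower board. Next is carrying it to the mat.

step_arm(
  moves=[
    [[0,-0.4,0],[0,-0.78,0],0.5],
    [[0,-0.4,0],[0,-0.78,0],0.5],
    [[0,-0.3,0],[0,-0.78,0],0.5],
    [[0.2,0,-0.5],[0,0,0],0.5],
    [[0.3,0,-0.7],[0,0,0],0.5],
    [[0.38,0,-0.8],[0,0,0],0.5],
    [[0.38,0,-0.9],[0,0,0],0.5],
    [[0.38,0,-0.9],[0,0,0],0.5],
    [[0.38,0,-0.9],[0,0,0],0.5],
    [[0.38,0,-0.9],[0,0,0],0.5],
    [[0.38,0,-0.9],[0,0,0],0.5],
    [[0.38,0,-0.8],[0,0,0],0.5],
    [[0.3,0,-0.6],[0,0,0],0.5],
    [[0.07,0,-0.4],[0,0,0],0.5],
    [[0,0,0],[0,0,0],0.5],
    [[0,0,0],[0,0,0],0.5],
  ],
)

```text
t: 5.78
tool_pos: [0.5006, -0.014, 0.1367]
ee_rot: [-0.247, -2.097, 2.097]
contact_force: [0.6, 0.5, -1.6]
opening: 0.0587
```

```bash
python3 - <<'E'
from plan import *
st();plan(.502,-.013,.0252,-103.5)
E
```

```text
{'t': 5.7833, 'joint_positions': [-0.0789, -0.2155, 1.9514, -0.0002, 1.4057, 1.7267], 'tool_pos': [0.5006, -0.014, 0.1367], 'ee_rot': [-0.2473, -2.0967, 2.0972], 'contact_force': [0.6082, 0.465, -1.5619], 'opening': 0.0587}
now [ 0.5006 -0.014   0.1367] turn units [-0.    0.01 -0.  ] then shift units [-0.04  3.72 -0.04]
```

step_arm(
  moves=[
    [[0,0.5,0],[0,0,0],0.5],
    [[0,0.7,0],[0,0,0],0.5],
    [[0,0.7,0],[0,0,0],0.5],
    [[0,0.6,0],[0,0,0],0.5],
    [[0,0.5,0],[0,0,0],0.5],
    [[0,0.3,0],[0,0,0],0.5],
    [[0,0.2,0],[0,0,0],0.5],
    [[0,0.1,0],[0,0,0],0.5],
    [[0,0.05,0],[0,0,0],0.5],
    [[0,0,0],[0,0,0],0.5],
  ],
)

```text
t: 6.62
tool_pos: [0.5008, -0.0145, 0.0278]
ee_rot: [-0.249, -2.097, 2.097]
contact_force: [0.2, 0.3, -0.8]
opening: 0.0587
```

```bash
python3 - <<'E'
from plan import *
st();plan(.502,-.013,.0252,-103.5)
s=grab("side")
cv2.imwrite("pics/s4.png",cv2.resize(s["pixels"][150:240,250:390],None,fx=5,fy=5,interpolation=cv2.INTER_CUBIC))
E
```

```text
{'t': 6.6167, 'joint_positions': [-0.0798, -0.1071, 2.0461, -0.0, 1.2022, 1.7266], 'tool_pos': [0.5008, -0.0145, 0.0278], 'ee_rot': [-0.2487, -2.0966, 2.0966], 'contact_force': [0.1917, 0.3165, -0.7913], 'opening': 0.0587}
now [ 0.5008 -0.0145  0.0278] turn units [ 0.   -0.   -0.01] then shift units [-0.03  0.09 -0.06]
```

View pics/s4.png

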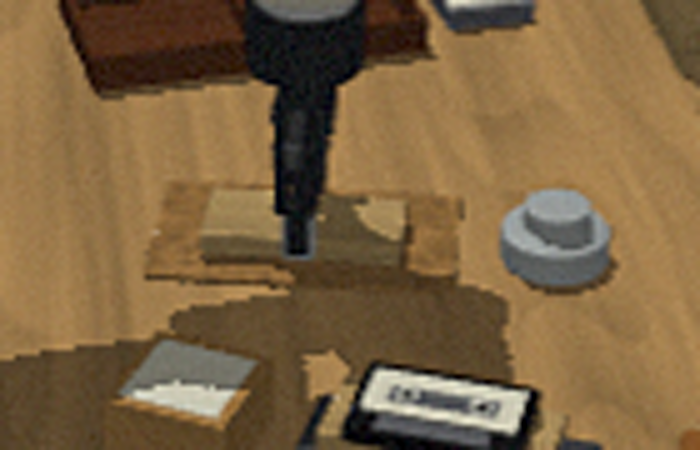

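The board hangs central over the mat, about 2–3 mm up. I'll lower it until the force shows contact.

step_arm(
  moves=[
    [[-0.02,0.05,-0.04],[0,0,0],0.5],
    [[0,0.04,0],[0,0,0],0.5],
    [[0,0,0],[0,0,0],0.5],
  ],
)

```text
t: 6.92
tool_pos: [0.5018, -0.0132, 0.0252]
ee_rot: [-0.249, -2.097, 2.097]
contact_force: [1.4, 0.3, 1.9]
opening: 0.0587
```

step_arm(
  moves=[
    [[0,0.02,0],[0,0,0],0.5],
    [[0,0,0],[0,0,0],0.5],
  ],
)

```text
t: 7.08
tool_pos: [0.5019, -0.0132, 0.0252]
ee_rot: [-0.249, -2.097, 2.097]
contact_force: [-5.2, 1.3, 11.3]
opening: 0.0589
```

step_arm(
  moves=[
    [[0,0,0],[0,0,0],0.3],
    [[0,0,0],[0,0,0],0.2],
    [[0,0,0],[0,0,0],0.08],
    [[0,0,0],[0,0,0],0.08],
    [[0,0,0],[0,0,0],0.08],
    [[0,-0.3,0],[0,0,0],0.08],
    [[0,-0.7,0],[0,0,0],0.08],
    [[0,-0.9,0],[0,0,0],0.08],
    [[0,-0.9,0],[0,0,0],0.08],
    [[0,-0.9,0],[0,0,0],0.08],
    [[0,-0.5,0],[0,0,0],0.08],
  ],
)

```text
t: 8.0
tool_pos: [0.502, -0.0133, 0.1541]
ee_rot: [-0.252, -2.098, 2.098]
contact_force: [0.3, -0.0, 0.1]
opening: 0.0786
```

```bash
python3 - <<'E'
from meas import *
from plan import *
st()
cv2.imwrite("pics/t5.png",cv2.resize(im[130:280,250:450],None,fx=4,fy=4,interpolation=cv2.INTER_CUBIC))
w=C[...,:2]
near=np.hypot(w[...,0]-.546,w[...,1]+.28)<.085
rect(near&(Z>.046)&(Z<.062),.054,"upper cassette")
rect(near&(Z>.033)&(Z<.062),.044,"cassette+lower board")
near=np.hypot(w[...,0]-.502,w[...,1]+.013)<.09
rect(near&(Z>.012)&(Z<.028),.019,"upper board")
E
```

```text
table z med -0.0003378852180155878
{'t': 8.05, 'joint_positions': [-0.0773, -0.2275, 1.9292, -0.0, 1.4339, 1.7289], 'tool_pos': [0.5028, -0.0134, 0.1561], 'ee_rot': [-0.2545, -2.0994, 2.099], 'contact_force': [0.5691, -0.1784, 4.2882], 'opening': 0.0785}
upper cassette c [ 546.5 -280.4] size [ 64.6 109.5] long-axis deg 156.9 px [386. 194.] z med 0.054
cassette+lower board c [ 543.3 -279.8] size [ 65.2 131.4] long-axis deg 156.6 px [385. 196.] z med 0.0531
upper board c [470.5  -9.1] size [60.5 69.1] long-axis deg 166.8 px [293. 222.] z med 0.0185
```

View pics/t5.png

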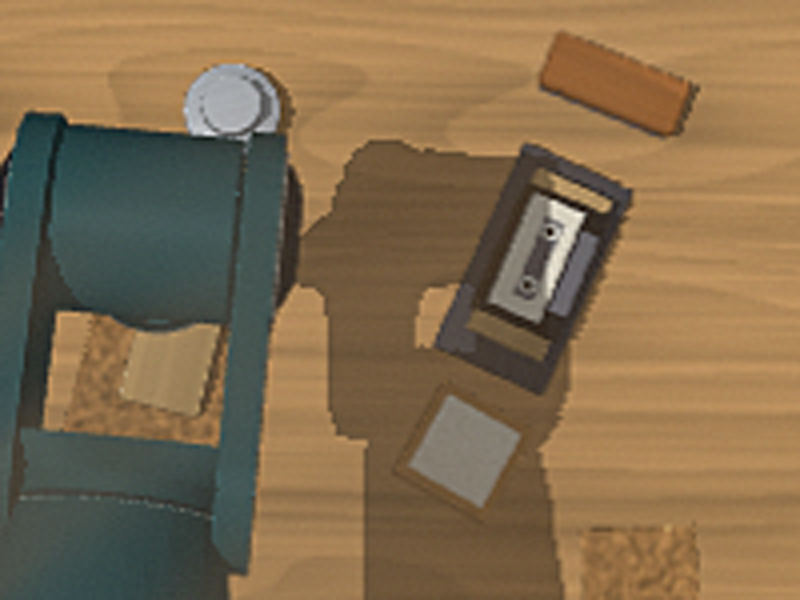

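The cassette shows label up, centred at about (546,-280) mm with its long axis at roughly 157°. Going back for it.

```bash
python3 -c "
from plan import *
plan(.546,-.280,.061,-113.2)"
```

```text
now [ 0.5028 -0.0134  0.1561] turn units [ 0.02  1.94 -0.07] then shift units [-4.83  3.17  7.6 ]
```

step_arm(
  moves=[
    [[0,0,0],[0,0.97,-0.03],0.08],
    [[0,0,0],[0,0.97,-0.03],0.08],
    [[-0.3,0,0.5],[0,0,0],0.08],
    [[-0.53,0,0.8],[0,0,0],0.08],
    [[-0.5,0,0.8],[0,0,0],0.08],
    [[-0.5,0,0.8],[0,0,0],0.08],
    [[-0.5,0,0.8],[0,0,0],0.08],
    [[-0.5,0,0.8],[0,0,0],0.08],
    [[-0.5,0,0.8],[0,0,0],0.08],
    [[-0.5,0,0.8],[0,0,0],0.08],
    [[-0.5,0,0.8],[0,0,0],0.08],
    [[-0.5,0.3,0.7],[0,0,0],0.08],
    [[0,0.6,0],[0,0,0],0.08],
    [[0,0.6,0],[0,0,0],0.08],
    [[0,0,0],[0,0,0],0.08],
    [[0,0,0],[0,0,0],0.08],
  ],
)

```text
t: 9.38
tool_pos: [0.5442, -0.2796, 0.104]
ee_rot: [-0.402, -1.997, 1.995]
contact_force: [0.7, 0.5, -0.5]
opening: 0.0782
```

```bash
python3 -c "
from plan import *
st()
plan(.546,-.280,.061,-113.2)"
```

```text
{'t': 9.3833, 'joint_positions': [-0.5159, 0.0637, 1.7438, -0.001, 1.341, 1.4599], 'tool_pos': [0.5442, -0.2796, 0.104], 'ee_rot': [-0.4025, -1.9973, 1.9948], 'contact_force': [0.6626, 0.4696, -0.5118], 'opening': 0.0782}
now [ 0.5442 -0.2796  0.104 ] turn units [-0.    0.    0.08] then shift units [-0.06  1.43 -0.01]
```

step_arm(
  moves=[
    [[-0.06,0.5,-0.01],[0,0,0.08],0.08],
    [[0,0.4,0],[0,0,0],0.08],
    [[0,0.3,0],[0,0,0],0.08],
    [[0,0.15,0],[0,0,0],0.08],
    [[0,0.05,0],[0,0,0],0.08],
    [[0,0,0],[0,0,0],0.08],
    [[0,0,0],[0,0,0],0.08],
  ],
)

```text
t: 9.97
tool_pos: [0.5466, -0.2803, 0.063]
ee_rot: [-0.412, -1.999, 2.001]
contact_force: [0.5, -1.0, -0.3]
opening: 0.0783
```

```bash
python3 - <<'E'
from plan import *
st();plan(.546,-.280,.061,-113.2)
s=grab("side")
cv2.imwrite("pics/s6.png",cv2.resize(s["pixels"][170:290,270:410],None,fx=5,fy=5,interpolation=cv2.INTER_CUBIC))
E
```

```text
{'t': 9.9667, 'joint_positions': [-0.5153, 0.1004, 1.776, -0.0003, 1.2629, 1.4602], 'tool_pos': [0.5466, -0.2803, 0.063], 'ee_rot': [-0.4123, -1.9988, 2.0007], 'contact_force': [0.5087, -0.9789, -0.2725], 'opening': 0.0783}
now [ 0.5466 -0.2803  0.063 ] turn units [-0.01  0.   -0.03] then shift units [ 0.02  0.07 -0.  ]
```

View pics/s6.png

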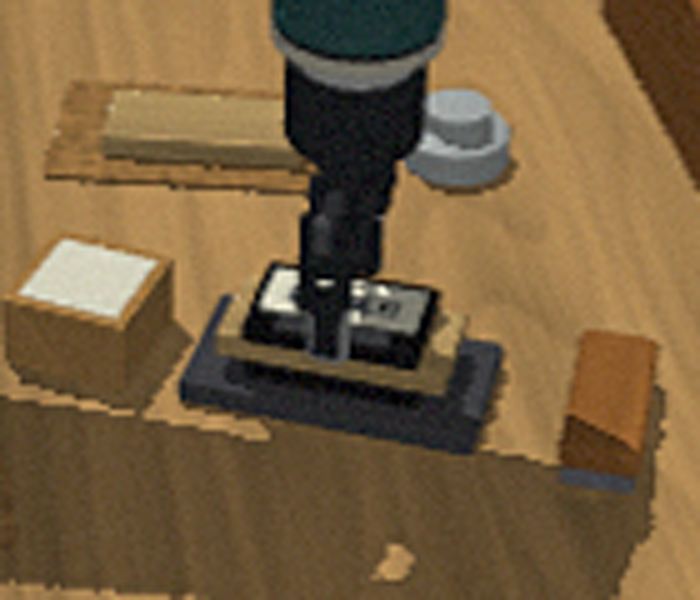

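The finger at crop (328,330) spans the cassette's side and stops at the lower board's top edge. I'll drop 1 mm, close and lift slowly.

step_arm(
  moves=[
    [[0,0.03,0],[0,0,0],0.2],
    [[0,0,0],[0,0,0],0.3],
    [[0,0,0],[0,0,0],0.4],
    [[0,0,0],[0,0,0],0.5],
    [[0,0,0],[0,0,0],0.5],
    [[0,0,0],[0,0,0],0.5],
  ],
  squeeze=40,
)

```text
t: 10.52
tool_pos: [0.5467, -0.2804, 0.0623]
ee_rot: [-0.413, -1.999, 2.001]
contact_force: [-2.1, 1.1, 5.4]
opening: 0.0629
```

step_arm(
  moves=[
    [[0,-0.1,0],[0,0,0],0.5],
    [[0,-0.2,0],[0,0,0],0.5],
    [[0,-0.3,0],[0,0,0],0.5],
    [[0,-0.4,0],[0,0,0],0.5],
    [[0,0,0],[0,0,0],0.5],
  ],
)

```text
t: 10.93
tool_pos: [0.5473, -0.2808, 0.0949]
ee_rot: [-0.416, -1.999, 2.003]
contact_force: [0.9, -0.7, 0.8]
opening: 0.0628
```

```bash
python3 - <<'E'
from plan import *
st()
c=np.radians(8.5); 
for n,s in(("near",-.063),("far",.063)): print(n,.489+s*np.cos(c),.2951+s*np.sin(c))
plan(.489-.063*np.cos(c),.2951-.063*np.sin(c),.15,-81.5)
plan(.489+.063*np.cos(c),.2951+.063*np.sin(c),.15,-81.5)
s=grab("side")
cv2.imwrite("pics/s7.png",cv2.resize(s["pixels"][170:290,270:410],None,fx=5,fy=5,interpolation=cv2.INTER_CUBIC))
from meas import *
cv2.imwrite("pics/crate7.png",cv2.resize(im[150:280,140:240],None,fx=4.5,fy=4.5,interpolation=cv2.INTER_CUBIC))
E
```

```text
{'t': 10.9333, 'joint_positions': [-0.5154, 0.0712, 1.7516, -0.0003, 1.3133, 1.4602], 'tool_pos': [0.5473, -0.2808, 0.0949], 'ee_rot': [-0.4157, -1.999, 2.0028], 'contact_force': [0.875, -0.6523, 0.7777], 'opening': 0.0628}
near 0.42669200060819923 0.2857880070988345
far 0.5513079993918008 0.30441199290116544
now [ 0.5473 -0.2808  0.0949] turn units [-0.03 -6.34 -0.06] then shift units [  1.18  -1.84 -19.27]
now [ 0.5473 -0.2808  0.0949] turn units [-0.03 -6.34 -0.06] then shift units [ -3.02  -1.84 -19.27]
table z med -5.515572129699553e-05
```

View pics/s7.png

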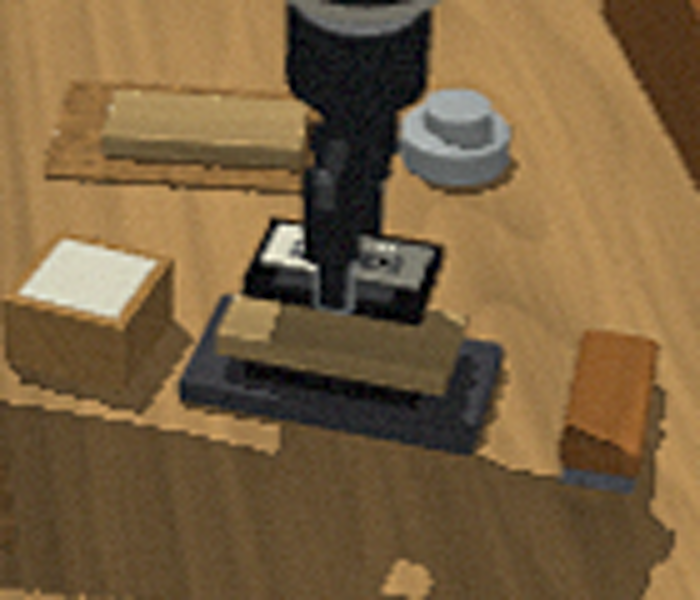

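View pics/crate7.png

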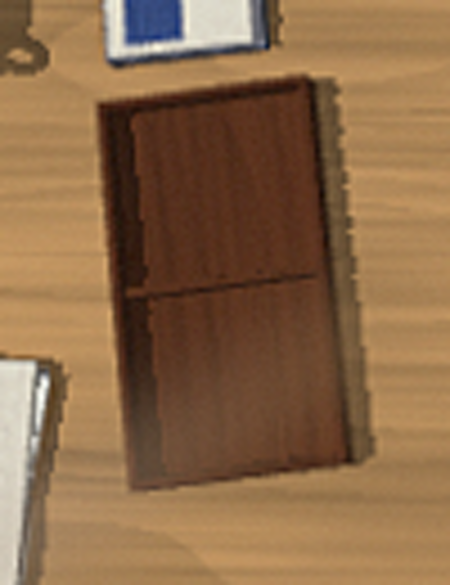

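```bash
python3 - <<'E'
from plan import *
f=grab("top")
c=(np.array([(98,102),(308,77),(360,463),(132,490),(121,296),(318,273)])+.5)/4.5-.5+[140,150]
P=plane(f,c,0.028)[:,:2]*1000; print(P.round(1),P[:4].mean(0),P[4:].mean(0))
for a,b in((0,1),(1,2),(2,3),(3,0)):
    d=P[b]-P[a]; print(np.hypot(*d).round(1),np.degrees(np.arctan2(d[1],d[0])).round(1))
plan(.5513,.3044,.15,-81.5)
E
```

```text
[[606.3 383.6]
 [624.8 243.6]
 [372.2 198.1]
 [351.8 345.9]
 [477.5 360. ]
 [494.7 230.6]] [488.77029037 292.79413781] [486.07113216 295.27511795]
141.2 -82.5
256.6 -169.8
149.2 97.9
257.2 8.4
now [ 0.5464 -0.2803  0.0918] turn units [-0.01 -6.34 -0.02] then shift units [ -3.04  -1.94 -19.25]
```

step_arm(
  moves=[
    [[0,-0.4,0],[0,-0.9,0],0.5],
    [[0,-0.5,0],[0,-0.9,0],0.5],
    [[0,-0.5,0],[0,-0.9,0],0.5],
    [[0,-0.44,0],[0,-0.9,0],0.5],
    [[0,0,0],[0,-0.9,0],0.5],
    [[0,0,0],[0,-0.92,0],0.5],
    [[0,0,0],[0,-0.92,0],0.5],
  ],
)

```text
t: 11.67
tool_pos: [0.5461, -0.2801, 0.1464]
ee_rot: [-0.163, 2.141, -2.143]
contact_force: [-0.4, -0.3, -0.4]
opening: 0.063
```

```bash
python3 -c "
from plan import *
plan(.5513,.3044,.15,-81.5)"
```

```text
now [ 0.5461 -0.2801  0.1464] turn units [-0.01  0.05 -0.01] then shift units [ -3.05  -0.12 -19.24]
```

step_arm(
  moves=[
    [[-0.1,0,-0.5],[0,0,0],0.5],
    [[-0.15,0,-0.8],[0,0,0],0.5],
    [[-0.15,0,-1],[0,0,0],0.5],
    [[-0.15,0,-1],[0,0,0],0.5],
    [[-0.15,0,-1],[0,0,0],0.5],
    [[-0.15,0,-1],[0,0,0],0.5],
    [[-0.15,0,-1],[0,0,0],0.5],
    [[-0.15,0,-1],[0,0,0],0.5],
    [[-0.15,0,-1],[0,0,0],0.5],
    [[-0.15,0,-1],[0,0,0],0.5],
    [[-0.15,0,-1],[0,0,0],0.5],
    [[-0.15,0,-1],[0,0,0],0.5],
    [[-0.15,0,-1],[0,0,0],0.5],
    [[-0.15,0,-1],[0,0,0],0.5],
    [[-0.15,0,-1],[0,0,0],0.5],
    [[-0.15,0,-1],[0,0,0],0.5],
    [[-0.15,0,-1],[0,0,0],0.5],
    [[-0.15,0,-1],[0,0,0],0.5],
    [[-0.15,0,-1],[0,0,0],0.5],
    [[-0.15,0,-0.8],[0,0,0],0.5],
  ],
)

```text
t: 13.33
tool_pos: [0.5478, 0.3021, 0.1456]
ee_rot: [-0.158, 2.143, -2.146]
contact_force: [0.8, 0.1, -0.3]
opening: 0.0627
```

step_arm(
  moves=[
    [[-0.1,0,-0.3],[0,0,0],0.5],
    [[0,0,0],[0,0,0],0.5],
    [[0,0,0],[0,0,0],0.5],
  ],
)

```text
t: 13.58
tool_pos: [0.5501, 0.3089, 0.1456]
ee_rot: [-0.159, 2.142, -2.146]
contact_force: [0.2, -0.2, 0.0]
opening: 0.0629
```

```bash
python3 -c "
from plan import *
st()
plan(.5513,.3044,.0265,-81.5)"
```

```text
{'t': 13.5833, 'joint_positions': [0.472, 0.0701, 1.6669, -0.0019, 1.4047, 1.8946], 'tool_pos': [0.5501, 0.3089, 0.1456], 'ee_rot': [-0.1589, 2.1421, -2.1459], 'contact_force': [0.2178, -0.2028, 0.0133], 'opening': 0.0629}
now [0.5501 0.3089 0.1456] turn units [-0.02  0.   -0.01] then shift units [-0.02  3.97  0.15]
```

step_arm(
  moves=[
    [[-0.02,0.5,0.14],[0,0,0],0.5],
    [[0,0.7,0],[0,0,0],0.5],
    [[0,0.7,0],[0,0,0],0.5],
    [[0,0.6,0],[0,0,0],0.5],
    [[0,0.5,0],[0,0,0],0.5],
    [[0,0.3,0],[0,0,0],0.5],
    [[0,0.2,0],[0,0,0],0.5],
    [[0,0.2,0],[0,0,0],0.5],
    [[0,0.1,0],[0,0,0],0.5],
    [[0,0,0],[0,0,0],0.5],
    [[0,0,0],[0,0,0],0.5],
  ],
)

```text
t: 14.5
tool_pos: [0.5522, 0.3049, 0.0326]
ee_rot: [-0.157, 2.142, -2.144]
contact_force: [-0.9, 0.1, 0.8]
opening: 0.0625
```

```bash
python3 - <<'E'
from plan import *
st();plan(.5513,.3044,.0265,-81.5)
s=grab("side"); f=grab("top")
a=cv2.resize(s["pixels"][110:190,250:370],(600,400),interpolation=cv2.INTER_CUBIC)
cv2.imwrite("pics/s8.png",a)
E
```

```text
{'t': 14.5, 'joint_positions': [0.4647, 0.1658, 1.7577, -0.0017, 1.2166, 1.8876], 'tool_pos': [0.5522, 0.3049, 0.0326], 'ee_rot': [-0.1573, 2.1423, -2.1443], 'contact_force': [-0.9338, 0.0764, 0.7676], 'opening': 0.0625}
now [0.5522 0.3049 0.0326] turn units [-0.01  0.   -0.02] then shift units [0.03 0.2  0.01]
```

View pics/s8.png

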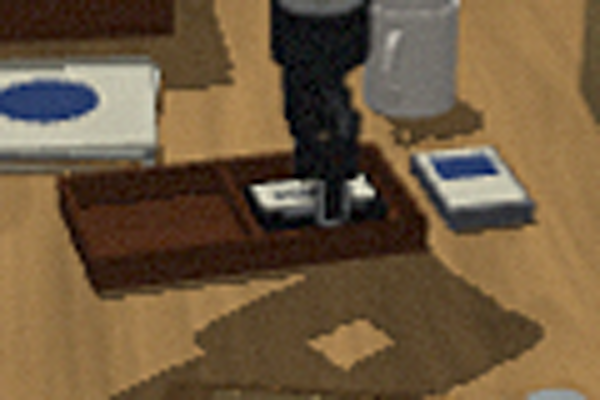

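The cassette sits inside the far compartment, clear of the walls and divider, about 6 mm up. I'll lower it to contact.

step_arm(
  moves=[
    [[0,0.1,0],[0,0,0],0.5],
    [[0,0.07,0],[0,0,0],0.5],
    [[0,0,0],[0,0,0],0.5],
  ],
)

```text
t: 14.85
tool_pos: [0.5518, 0.3047, 0.0266]
ee_rot: [-0.159, 2.142, -2.145]
contact_force: [-1.0, -0.5, -0.7]
opening: 0.0626
```

step_arm(
  moves=[
    [[0,0.03,0],[0,0,0],0.5],
    [[0,0,0],[0,0,0],0.5],
  ],
)

```text
t: 15.02
tool_pos: [0.552, 0.3048, 0.0263]
ee_rot: [-0.158, 2.142, -2.145]
contact_force: [-1.2, -0.6, 3.3]
opening: 0.0627
```

step_arm(
  moves=[
    [[0,0.01,0],[0,0,0],0.5],
    [[0,0,0],[0,0,0],0.3],
    [[0,0,0],[0,0,0],0.2],
    [[0,0,0],[0,0,0],0.1],
    [[0,0,0],[0,0,0],0.1],
    [[0,0,0],[0,0,0],0.1],
    [[0,-0.3,0],[0,0,0],0.1],
    [[0,-0.7,0],[0,0,0],0.1],
    [[0,-0.9,0],[0,0,0],0.1],
    [[0,-0.9,0],[0,0,0],0.1],
    [[0,-0.9,0],[0,0,0],0.1],
    [[0,-0.3,0],[0,0,0],0.1],
  ],
)

```text
t: 16.02
tool_pos: [0.5528, 0.3054, 0.1511]
ee_rot: [-0.153, 2.142, -2.141]
contact_force: [0.1, 0.2, 1.3]
opening: 0.0772
```

```bash
python3 - <<'E'
from meas import *
from plan import *
st()
s=grab("side")
a=cv2.resize(s["pixels"][110:190,250:370],(600,400),interpolation=cv2.INTER_CUBIC)
cv2.imwrite("pics/s9.png",a)
w=C[...,:2]
near=np.hypot(w[...,0]-.546,w[...,1]+.28)<.085
rect(near&(Z>.033)&(Z<.05),.042,"lower board")
near=np.hypot(w[...,0]-.502,w[...,1]+.013)<.09
rect(near&(Z>.012)&(Z<.028),.019,"upper board")
plan(.546,-.28,.13,-115)
E
```

```text
table z med -0.00015596514919102855
{'t': 16.0667, 'joint_positions': [0.4651, 0.0643, 1.6637, -0.0016, 1.4068, 1.8875], 'tool_pos': [0.553, 0.3055, 0.1511], 'ee_rot': [-0.1521, 2.1422, -2.1399], 'contact_force': [-0.2495, 0.4214, 1.8293], 'opening': 0.0769}
lower board c [ 544.9 -277.8] size [ 62.1 131.3] long-axis deg 155.7 px [385. 195.] z med 0.0418
upper board c [500.5 -16. ] size [ 60.5 130.5] long-axis deg 167.1 px [295. 210.] z med 0.0185
now [0.5525 0.3053 0.1485] turn units [ 0.02  6.7  -0.06] then shift units [-8.05  0.62 17.77]
```

View pics/s9.png

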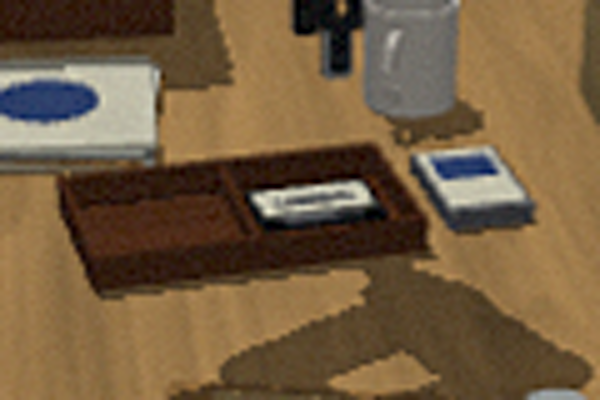

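The upper cassette lies flat in the far compartment. The lower board is at (545,-278) mm, 155.7°, and the upper board on the mat is at (500.5,-16) mm, 167°.

step_arm(
  moves=[
    [[0,0,0],[0,0.94,0],0.08],
    [[0,0,0],[0,0.94,0],0.08],
    [[0,0,0],[0,0.94,0],0.08],
    [[0,0,0],[0,0.94,0],0.08],
    [[0,0,0],[0,0.94,0],0.08],
    [[0,0,0],[0,0.94,0],0.08],
    [[0,0,0],[0,0.94,0],0.08],
  ],
)

```text
t: 16.7
tool_pos: [0.5513, 0.3046, 0.1439]
ee_rot: [-0.433, -1.982, 1.986]
contact_force: [-0.1, 0.2, 0.1]
opening: 0.0787
```

```bash
python3 -c "
from plan import *
plan(.545,-.279,.048,-114.4)"
```

```text
now [0.5513 0.3046 0.1439] turn units [-0.03 -0.04 -0.  ] then shift units [-7.85  3.2  17.8 ]
```

step_arm(
  moves=[
    [[-0.2,0,0.5],[0,0,0],0.08],
    [[-0.35,0,0.8],[0,0,0],0.08],
    [[-0.4,0,0.9],[0,0,0],0.08],
    [[-0.4,0,0.9],[0,0,0],0.08],
    [[-0.4,0,0.9],[0,0,0],0.08],
    [[-0.4,0,0.9],[0,0,0],0.08],
    [[-0.4,0,0.9],[0,0,0],0.08],
    [[-0.4,0,0.9],[0,0,0],0.08],
    [[-0.4,0,0.9],[0,0,0],0.08],
    [[-0.4,0,0.9],[0,0,0],0.08],
    [[-0.4,0,0.9],[0,0,0],0.08],
    [[-0.4,0,0.9],[0,0,0],0.08],
    [[-0.4,0,0.9],[0,0,0],0.08],
    [[-0.4,0,0.9],[0,0,0],0.08],
    [[-0.4,0,0.9],[0,0,0],0.08],
    [[-0.4,0,0.9],[0,0,0],0.08],
    [[-0.4,0,0.9],[0,0,0],0.08],
    [[-0.4,0,0.9],[0,0,0],0.08],
    [[-0.4,0,0.9],[0,0,0],0.08],
    [[-0.4,0,0.9],[0,0,0],0.08],
  ],
)

```text
t: 18.37
tool_pos: [0.5455, -0.271, 0.1451]
ee_rot: [-0.428, -1.987, 1.988]
contact_force: [0.3, 0.2, 0.1]
opening: 0.0786
```

step_arm(
  moves=[
    [[-0.1,0.5,0.3],[0,0,0],0.08],
    [[0,0.5,0],[0,0,0],0.08],
    [[0,0.5,0],[0,0,0],0.08],
    [[0,0.2,0],[0,0,0],0.08],
    [[0,0,0],[0,0,0],0.08],
    [[0,0,0],[0,0,0],0.08],
  ],
)

```text
t: 18.87
tool_pos: [0.5456, -0.278, 0.0949]
ee_rot: [-0.429, -1.987, 1.988]
contact_force: [0.4, 0.2, 0.5]
opening: 0.0788
```

```bash
python3 -c "
from plan import *
st()
plan(.545,-.279,.048,-114.4)"
```

```text
{'t': 18.8667, 'joint_positions': [-0.5127, 0.0681, 1.7549, -0.0002, 1.3179, 1.4826], 'tool_pos': [0.5456, -0.278, 0.0949], 'ee_rot': [-0.4288, -1.987, 1.9877], 'contact_force': [0.4048, 0.2312, 0.5444], 'opening': 0.0788}
now [ 0.5456 -0.278   0.0949] turn units [-0.    0.02 -0.01] then shift units [0.01 1.56 0.04]
```

step_arm(
  moves=[
    [[0.01,0.5,0.03],[0,0,0],0.08],
    [[0,0.4,0],[0,0,0],0.08],
    [[0,0.3,0],[0,0,0],0.08],
    [[0,0.2,0],[0,0,0],0.08],
    [[0,0.12,0],[0,0,0],0.08],
    [[0,0,0],[0,0,0],0.08],
    [[0,0,0],[0,0,0],0.08],
  ],
)

```text
t: 19.45
tool_pos: [0.5454, -0.2795, 0.0501]
ee_rot: [-0.431, -1.986, 1.988]
contact_force: [0.1, -0.4, 0.3]
opening: 0.0788
```

```bash
python3 - <<'E'
from plan import *
st();plan(.545,-.279,.048,-114.4)
s=grab("side")
cv2.imwrite("pics/s10.png",cv2.resize(s["pixels"][170:290,270:410],None,fx=5,fy=5,interpolation=cv2.INTER_CUBIC))
E
```

```text
{'t': 19.45, 'joint_positions': [-0.5151, 0.1106, 1.7879, -0.0003, 1.2412, 1.4813], 'tool_pos': [0.5454, -0.2795, 0.0501], 'ee_rot': [-0.431, -1.9863, 1.9879], 'contact_force': [0.0613, -0.4038, 0.3057], 'opening': 0.0788}
now [ 0.5454 -0.2795  0.0501] turn units [-0.    0.   -0.02] then shift units [ 0.02  0.07 -0.01]
```

View pics/s10.png

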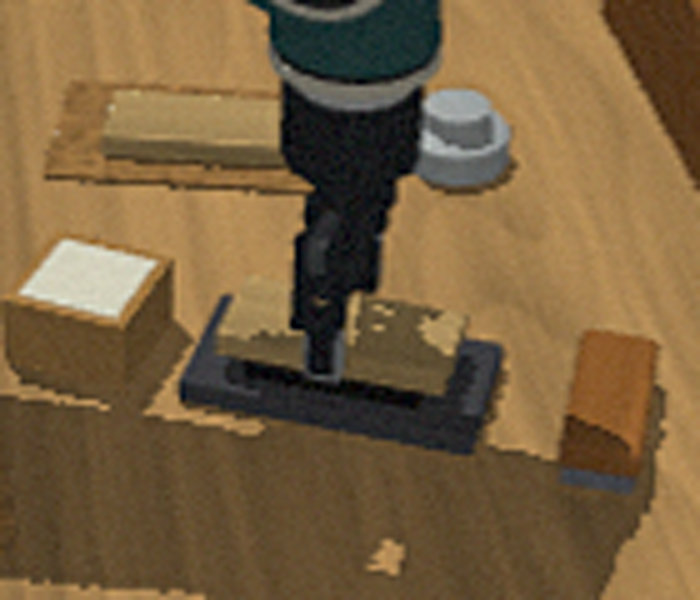

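The near finger, with its tip at crop (322,375), spans the board's edge. Closing and lifting.

step_arm(
  moves=[
    [[0,0.03,0],[0,0,0],0.2],
    [[0,0,0],[0,0,0],0.3],
    [[0,0,0],[0,0,0],0.4],
    [[0,0,0],[0,0,0],0.5],
    [[0,0,0],[0,0,0],0.5],
    [[0,0,0],[0,0,0],0.5],
  ],
  squeeze=40,
)

```text
t: 20.0
tool_pos: [0.5456, -0.2797, 0.0497]
ee_rot: [-0.432, -1.986, 1.988]
contact_force: [-0.9, 1.3, 5.3]
opening: 0.0595
```

step_arm(
  moves=[
    [[0,-0.1,0],[0,0,0],0.5],
    [[0,-0.2,0],[0,0,0],0.5],
    [[0,-0.3,0],[0,0,0],0.5],
    [[0,-0.4,0],[0,0,0],0.5],
    [[0,0,0],[0,0,0],0.5],
  ],
)

```text
t: 20.42
tool_pos: [0.5462, -0.28, 0.0823]
ee_rot: [-0.435, -1.986, 1.99]
contact_force: [0.9, 0.2, -0.8]
opening: 0.0587
```

```bash
python3 - <<'E'
from plan import *
st();plan(.5005,-.0160,.14,-102.9)
s=grab("side")
cv2.imwrite("pics/s11.png",cv2.resize(s["pixels"][170:290,270:410],None,fx=5,fy=5,interpolation=cv2.INTER_CUBIC))
E
```

```text
{'t': 20.4167, 'joint_positions': [-0.5151, 0.0796, 1.7646, -0.0003, 1.2919, 1.4813], 'tool_pos': [0.5462, -0.28, 0.0823], 'ee_rot': [-0.4348, -1.9865, 1.9903], 'contact_force': [0.9192, 0.183, -0.819], 'opening': 0.0587}
now [ 0.5462 -0.28    0.0823] turn units [-0.01 -2.3  -0.06] then shift units [ 3.45 -1.92 -8.24]
```

View pics/s11.png

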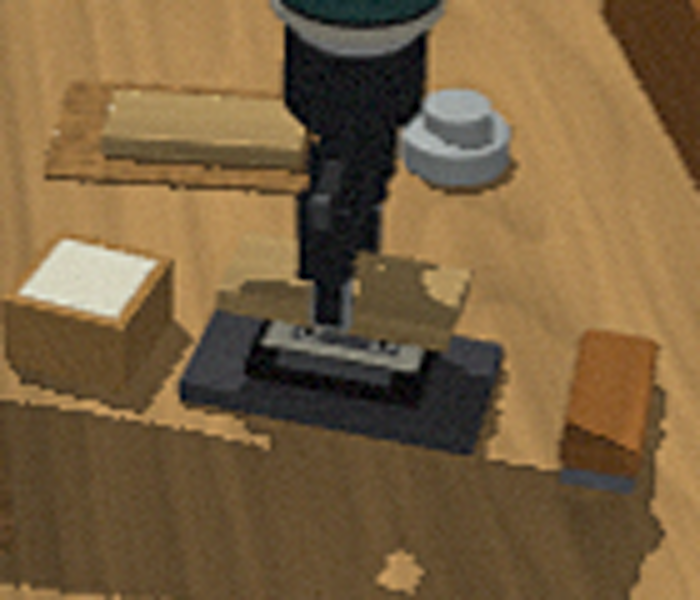

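The board is held and the lower cassette stays on the base, label up. Carrying the board to the mat.

step_arm(
  moves=[
    [[0,-0.5,0],[0,-0.77,0],0.5],
    [[0,-0.7,0],[0,-0.77,0],0.5],
    [[0,-0.72,0],[0,-0.76,0],0.5],
    [[0.2,0,-0.5],[0,0,0],0.5],
    [[0.3,0,-0.7],[0,0,0],0.5],
    [[0.38,0,-0.8],[0,0,0],0.5],
    [[0.38,0,-0.9],[0,0,0],0.5],
    [[0.38,0,-0.9],[0,0,0],0.5],
    [[0.38,0,-0.9],[0,0,0],0.5],
    [[0.38,0,-0.9],[0,0,0],0.5],
    [[0.38,0,-0.9],[0,0,0],0.5],
    [[0.38,0,-0.8],[0,0,0],0.5],
    [[0.3,0,-0.6],[0,0,0],0.5],
    [[0.07,0,-0.34],[0,0,0],0.5],
    [[0,0,0],[0,0,0],0.5],
    [[0,0,0],[0,0,0],0.5],
  ],
)

```text
t: 21.8
tool_pos: [0.4972, -0.0148, 0.136]
ee_rot: [-0.238, -2.102, 2.105]
contact_force: [-0.2, -0.7, -1.1]
opening: 0.0589
```

```bash
python3 -c "
from plan import *
st()
plan(.5010,-.0155,.0417,-102.9)"
```

```text
{'t': 21.8, 'joint_positions': [-0.0803, -0.2242, 1.9599, -0.0012, 1.4044, 1.7148], 'tool_pos': [0.4972, -0.0148, 0.136], 'ee_rot': [-0.2385, -2.1023, 2.1048], 'contact_force': [-0.1924, -0.7083, -1.146], 'opening': 0.0589}
now [ 0.4972 -0.0148  0.136 ] turn units [-0.01  0.01 -0.02] then shift units [-0.13  3.14 -0.  ]
```

step_arm(
  moves=[
    [[-0.13,0.5,0],[0,0,0],0.5],
    [[0,0.7,0],[0,0,0],0.5],
    [[0,0.6,0],[0,0,0],0.5],
    [[0,0.5,0],[0,0,0],0.5],
    [[0,0.3,0],[0,0,0],0.5],
    [[0,0.2,0],[0,0,0],0.5],
    [[0,0.1,0],[0,0,0],0.5],
    [[0,0,0],[0,0,0],0.5],
    [[0,0,0],[0,0,0],0.5],
  ],
)

```text
t: 22.55
tool_pos: [0.5014, -0.016, 0.0498]
ee_rot: [-0.24, -2.102, 2.104]
contact_force: [0.1, 1.3, -0.6]
opening: 0.0589
```

```bash
python3 - <<'E'
from plan import *
st();plan(.5010,-.0155,.0417,-102.9)
s=grab("side")
cv2.imwrite("pics/s12.png",cv2.resize(s["pixels"][150:240,250:390],None,fx=5,fy=5,interpolation=cv2.INTER_CUBIC))
E
```

```text
{'t': 22.55, 'joint_positions': [-0.0822, -0.1336, 2.0303, -0.0011, 1.2427, 1.7141], 'tool_pos': [0.5014, -0.016, 0.0498], 'ee_rot': [-0.2402, -2.1023, 2.1043], 'contact_force': [0.0902, 1.2592, -0.616], 'opening': 0.0589}
now [ 0.5014 -0.016   0.0498] turn units [-0.01  0.   -0.03] then shift units [ 0.02  0.27 -0.01]
```

View pics/s12.png

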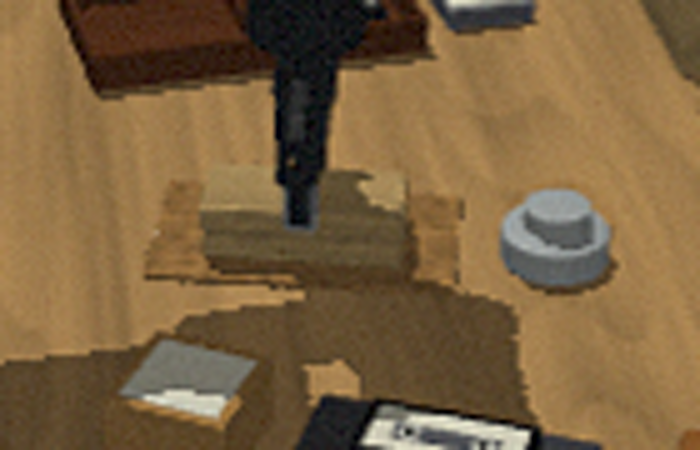

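The board is aligned over the upper board (crop ends 203 and 408 on both). Lowering the last 8 mm.

step_arm(
  moves=[
    [[0,0.1,0],[0,0,0],0.5],
    [[0,0.08,0],[0,0,0],0.5],
    [[0,0.05,0],[0,0,0],0.5],
    [[0,0,0],[0,0,0],0.5],
    [[0,0,0],[0,0,0],0.5],
  ],
)

```text
t: 23.02
tool_pos: [0.5009, -0.0157, 0.0422]
ee_rot: [-0.239, -2.102, 2.104]
contact_force: [0.1, -1.0, -1.2]
opening: 0.0589
```

step_arm(
  moves=[
    [[0,0.03,0],[0,0,0],0.5],
    [[0,0,0],[0,0,0],0.5],
  ],
)

```text
t: 23.18
tool_pos: [0.5012, -0.0158, 0.0417]
ee_rot: [-0.24, -2.102, 2.104]
contact_force: [-1.7, 0.1, 2.6]
opening: 0.0588
```

step_arm(
  moves=[
    [[0,0.01,0],[0,0,0],0.5],
    [[0,0,0],[0,0,0],0.3],
    [[0,0,0],[0,0,0],0.2],
    [[0,0,0],[0,0,0],0.08],
    [[0,0,0],[0,0,0],0.08],
    [[0,0,0],[0,0,0],0.08],
    [[0,-0.3,0],[0,0,0],0.08],
    [[0,-0.7,0],[0,0,0],0.08],
    [[0,-0.9,0],[0,0,0],0.08],
    [[0,-0.9,0],[0,0,0],0.08],
    [[0,-0.6,0],[0,0,0],0.08],
    [[0,0,0],[0,0,0],0.08],
  ],
)

```text
t: 24.18
tool_pos: [0.5023, -0.0158, 0.1481]
ee_rot: [-0.246, -2.105, 2.107]
contact_force: [0.7, -0.7, 0.2]
opening: 0.0784
```

```bash
python3 - <<'E'
from meas import *
from plan import *
st()
s=grab("side")
cv2.imwrite("pics/s13.png",cv2.resize(s["pixels"][150:270,250:390],None,fx=5,fy=5,interpolation=cv2.INTER_CUBIC))
w=C[...,:2]
near=np.hypot(w[...,0]-.546,w[...,1]+.28)<.075
rect(near&(Z>.021)&(Z<.035),.027,"lower cassette")
near=np.hypot(w[...,0]-.502,w[...,1]+.013)<.09
rect(near&(Z>.027)&(Z<.042),.034,"lower board")
cv2.imwrite("pics/t13.png",cv2.resize(im[130:280,250:450],None,fx=4,fy=4,interpolation=cv2.INTER_CUBIC))
plan(.546,-.28,.14,-114)
E
```

```text
table z med -0.000455566948877828
{'t': 24.2333, 'joint_positions': [-0.0817, -0.2226, 1.9424, -0.001, 1.4165, 1.7142], 'tool_pos': [0.5017, -0.0157, 0.1457], 'ee_rot': [-0.2434, -2.1039, 2.1057], 'contact_force': [-0.3906, 0.1035, -0.3388], 'opening': 0.0785}
lower cassette c [ 547.7 -278.4] size [ 66.1 103. ] long-axis deg 156.2 px [384. 196.] z med 0.0273
lower board c [467.2 -10.9] size [59.7 66.8] long-axis deg 167.0 px [293. 222.] z med 0.0338
now [ 0.501  -0.0157  0.144 ] turn units [-0.    2.22 -0.04] then shift units [-4.95  0.13  7.44]
```

View pics/s13.png

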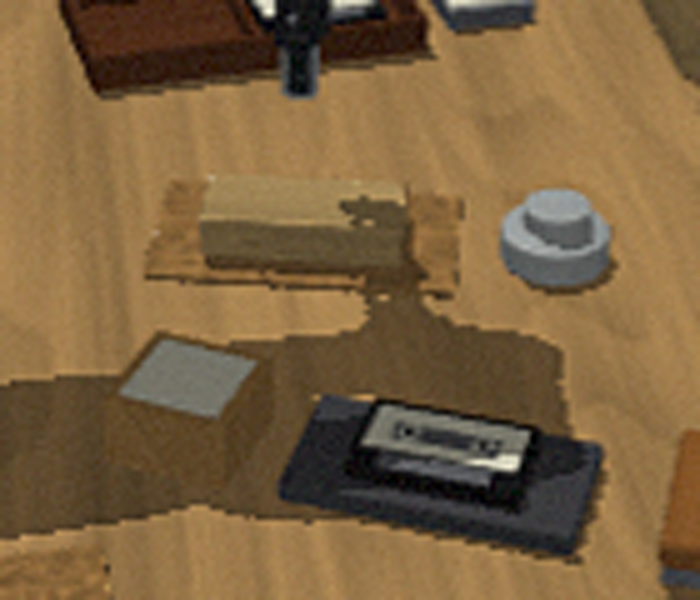

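View pics/t13.png

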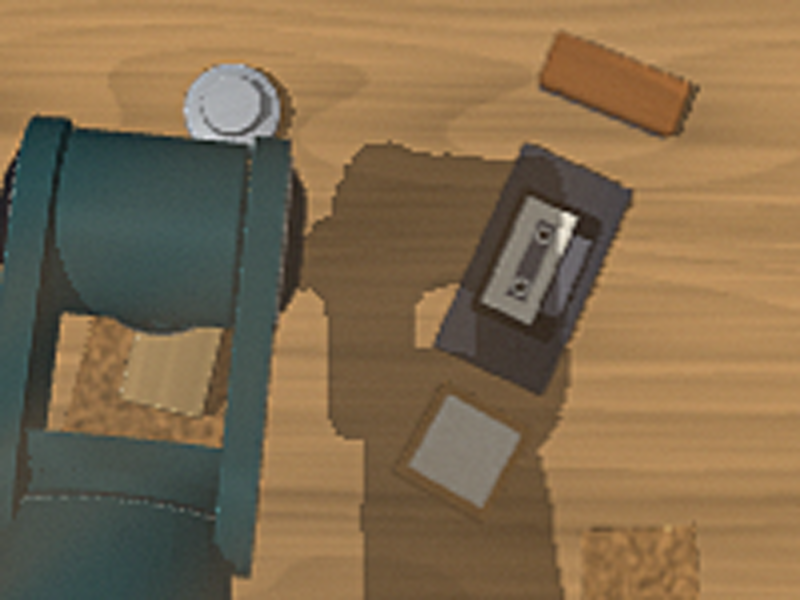

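The boards are squared up on the mat. The lower cassette is at (547,-279) mm, 156°. I'll use the same grasp offset as before, TCP z about 0.036.

step_arm(
  moves=[
    [[0,0,0],[0,0.74,0],0.08],
    [[0,0,0],[0,0.74,0],0.08],
    [[0,0,0],[0,0.74,0],0.08],
    [[-0.3,0,0.4],[0,0,0],0.08],
    [[-0.5,0,0.8],[0,0,0],0.08],
    [[-0.5,0,0.8],[0,0,0],0.08],
    [[-0.5,0,0.8],[0,0,0],0.08],
    [[-0.55,0,0.8],[0,0,0],0.08],
    [[-0.55,0,0.8],[0,0,0],0.08],
    [[-0.55,0,0.8],[0,0,0],0.08],
    [[-0.5,0,0.8],[0,0,0],0.08],
    [[-0.5,0,0.8],[0,0,0],0.08],
    [[-0.5,0.4,0.5],[0,0,0],0.08],
    [[0,0.8,0],[0,0,0],0.08],
    [[0,0.8,0],[0,0,0],0.08],
    [[0,0.4,0],[0,0,0],0.08],
    [[0,0,0],[0,0,0],0.08],
    [[0,0,0],[0,0,0],0.08],
  ],
)

```text
t: 25.78
tool_pos: [0.5473, -0.2759, 0.071]
ee_rot: [-0.423, -1.99, 1.991]
contact_force: [0.2, -0.8, -0.1]
opening: 0.0786
```

```bash
python3 -c "
from plan import *
st()
plan(.5465,-.279,.036,-113.8)"
```

```text
{'t': 25.7833, 'joint_positions': [-0.5084, 0.091, 1.772, -0.0002, 1.2783, 1.4809], 'tool_pos': [0.5473, -0.2759, 0.071], 'ee_rot': [-0.4228, -1.9905, 1.991], 'contact_force': [0.2179, -0.7647, -0.0505], 'opening': 0.0786}
now [ 0.5473 -0.2759  0.071 ] turn units [-0.   -0.03 -0.  ] then shift units [-0.02  1.17  0.11]
```

step_arm(
  moves=[
    [[-0.02,0.3,0.1],[0,0,0],0.08],
    [[0,0.4,0],[0,0,0],0.08],
    [[0,0.25,0],[0,0,0],0.08],
    [[0,0.12,0],[0,0,0],0.08],
    [[0,0.03,0],[0,0,0],0.08],
    [[0,0,0],[0,0,0],0.08],
    [[0,0,0],[0,0,0],0.08],
  ],
)

```text
t: 26.37
tool_pos: [0.5472, -0.2793, 0.0388]
ee_rot: [-0.425, -1.99, 1.992]
contact_force: [0.9, 0.1, 0.5]
opening: 0.0786
```

```bash
python3 - <<'E'
from plan import *
st();plan(.5465,-.279,.036,-113.8)
s=grab("side")
cv2.imwrite("pics/s14.png",cv2.resize(s["pixels"][170:290,270:410],None,fx=5,fy=5,interpolation=cv2.INTER_CUBIC))
E
```

```text
{'t': 26.3667, 'joint_positions': [-0.5134, 0.1252, 1.7921, -0.0002, 1.2221, 1.4761], 'tool_pos': [0.5472, -0.2793, 0.0388], 'ee_rot': [-0.4251, -1.9905, 1.9923], 'contact_force': [0.8561, 0.069, 0.4623], 'opening': 0.0786}
now [ 0.5472 -0.2793  0.0388] turn units [-0.01 -0.04 -0.02] then shift units [ 0.02  0.09 -0.  ]
```

View pics/s14.png

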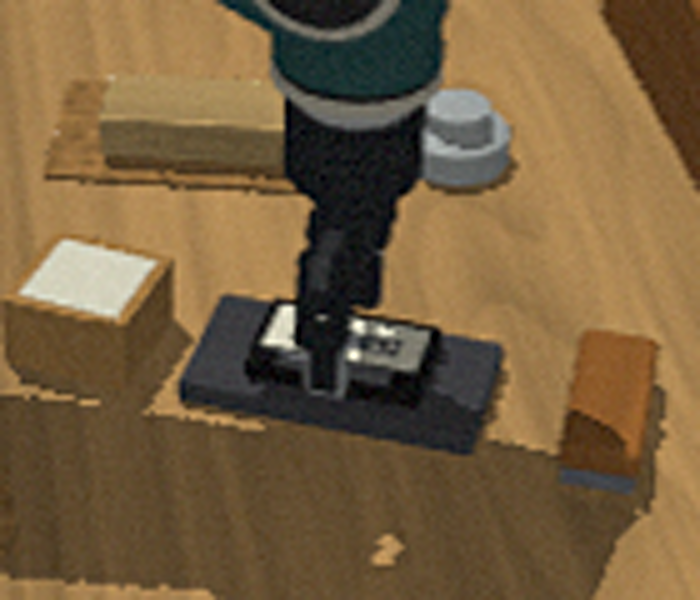

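The finger straddles the cassette, with its tip at crop (325,392) just above the base plate. Down 2.4 mm, then close and lift.

step_arm(
  moves=[
    [[0,0.08,0],[0,0,0],0.08],
    [[0,0,0],[0,0,0],0.2],
    [[0,0,0],[0,0,0],0.3],
    [[0,0,0],[0,0,0],0.4],
    [[0,0,0],[0,0,0],0.5],
    [[0,0,0],[0,0,0],0.5],
    [[0,0,0],[0,0,0],0.5],
  ],
  squeeze=40,
)

```text
t: 27.0
tool_pos: [0.5471, -0.2793, 0.0364]
ee_rot: [-0.425, -1.99, 1.992]
contact_force: [-0.8, -0.1, 4.7]
opening: 0.0625
```

step_arm(
  moves=[
    [[0,-0.1,0],[0,0,0],0.5],
    [[0,-0.2,0],[0,0,0],0.5],
    [[0,-0.3,0],[0,0,0],0.5],
    [[0,-0.4,0],[0,0,0],0.5],
    [[0,0,0],[0,0,0],0.5],
  ],
)

```text
t: 27.42
tool_pos: [0.5479, -0.2797, 0.0693]
ee_rot: [-0.428, -1.991, 1.994]
contact_force: [0.2, 0.3, 0.5]
opening: 0.0624
```

```bash
python3 - <<'E'
from plan import *
st();plan(.4267,.2855,.15,-81.5)
s=grab("side")
cv2.imwrite("pics/s15.png",cv2.resize(s["pixels"][170:290,270:410],None,fx=5,fy=5,interpolation=cv2.INTER_CUBIC))
E
```

```text
{'t': 27.4167, 'joint_positions': [-0.5134, 0.0946, 1.7712, -0.0003, 1.2705, 1.4761], 'tool_pos': [0.5479, -0.2797, 0.0693], 'ee_rot': [-0.4284, -1.9907, 1.9944], 'contact_force': [0.2425, 0.3009, 0.5305], 'opening': 0.0624}
now [ 0.5479 -0.2797  0.0693] turn units [-0.03 -6.5  -0.06] then shift units [  1.21  -2.69 -19.23]
```

View pics/s15.png

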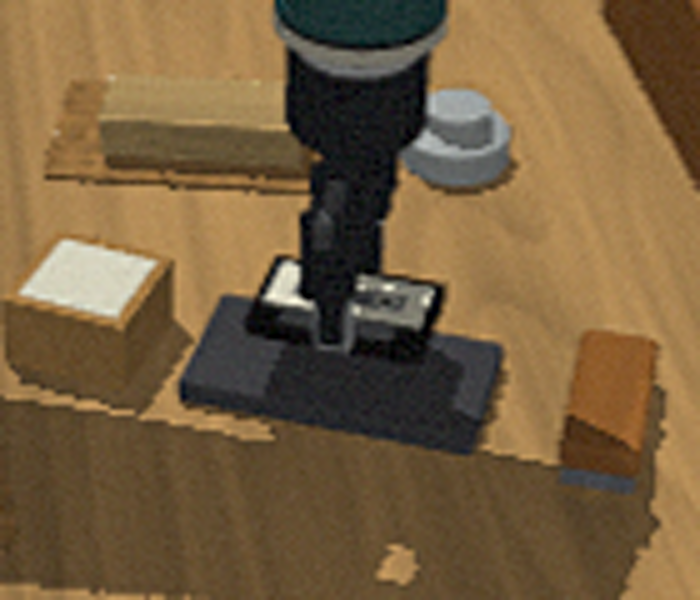

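The lower cassette is held level. Carrying it to the near compartment.

step_arm(
  moves=[
    [[0,-0.5,0],[0,-0.92,0],0.5],
    [[0,-0.7,0],[0,-0.93,0],0.5],
    [[0,-0.7,0],[0,-0.93,0],0.5],
    [[0,-0.7,0],[0,-0.93,0],0.5],
    [[0,0,0],[0,-0.93,0],0.5],
    [[0,0,0],[0,-0.93,0],0.5],
    [[0,0,0],[0,-0.93,0],0.5],
  ],
)

```text
t: 28.05
tool_pos: [0.5469, -0.2791, 0.1443]
ee_rot: [-0.162, 2.14, -2.143]
contact_force: [0.5, -0.1, -0.7]
opening: 0.0625
```

step_arm(
  moves=[
    [[0.06,0,-0.5],[0,0,0],0.5],
    [[0.06,0,-0.8],[0,0,0],0.5],
    [[0.06,0,-1],[0,0,0],0.5],
    [[0.06,0,-1],[0,0,0],0.5],
    [[0.06,0,-1],[0,0,0],0.5],
    [[0.06,0,-1],[0,0,0],0.5],
    [[0.06,0,-1],[0,0,0],0.5],
    [[0.06,0,-1],[0,0,0],0.5],
    [[0.06,0,-1],[0,0,0],0.5],
    [[0.06,0,-1],[0,0,0],0.5],
    [[0.06,0,-1],[0,0,0],0.5],
    [[0.06,0,-1],[0,0,0],0.5],
    [[0.06,0,-1],[0,0,0],0.5],
    [[0.06,0,-1],[0,0,0],0.5],
    [[0.06,0,-1],[0,0,0],0.5],
    [[0.06,0,-1],[0,0,0],0.5],
    [[0.06,0,-1],[0,0,0],0.5],
    [[0.06,0,-1],[0,0,0],0.5],
    [[0.06,0,-1],[0,0,0],0.5],
    [[0.06,0,-0.7],[0,0,0],0.5],
  ],
)

```text
t: 29.72
tool_pos: [0.4254, 0.2815, 0.1431]
ee_rot: [-0.157, 2.143, -2.145]
contact_force: [0.2, 0.1, -0.8]
opening: 0.0626
```

step_arm(
  moves=[
    [[0,0,-0.2],[0,0,0],0.5],
    [[0,0,0],[0,0,0],0.5],
    [[0,0,0],[0,0,0],0.5],
  ],
)

```text
t: 29.97
tool_pos: [0.4256, 0.2849, 0.143]
ee_rot: [-0.158, 2.142, -2.146]
contact_force: [-1.1, -0.4, -0.5]
opening: 0.0625
```

```bash
python3 -c "
from plan import *
st()
plan(.4267,.2855,.0275,-81.5)"
```

```text
{'t': 29.9667, 'joint_positions': [0.5411, -0.1932, 1.9221, -0.002, 1.4125, 1.9637], 'tool_pos': [0.4256, 0.2849, 0.143], 'ee_rot': [-0.1583, 2.142, -2.1456], 'contact_force': [-1.1124, -0.402, -0.4719], 'opening': 0.0625}
now [0.4256 0.2849 0.143 ] turn units [-0.02  0.   -0.01] then shift units [-0.04  3.85 -0.01]
```

step_arm(
  moves=[
    [[-0.04,0.5,0],[0,0,0],0.5],
    [[0,0.7,0],[0,0,0],0.5],
    [[0,0.7,0],[0,0,0],0.5],
    [[0,0.6,0],[0,0,0],0.5],
    [[0,0.5,0],[0,0,0],0.5],
    [[0,0.3,0],[0,0,0],0.5],
    [[0,0.2,0],[0,0,0],0.5],
    [[0,0.1,0],[0,0,0],0.5],
    [[0,0,0],[0,0,0],0.5],
    [[0,0,0],[0,0,0],0.5],
  ],
)

```text
t: 30.8
tool_pos: [0.4277, 0.2853, 0.036]
ee_rot: [-0.157, 2.143, -2.144]
contact_force: [-0.3, -0.2, -0.1]
opening: 0.0627
```

```bash
python3 - <<'E'
from plan import *
st();plan(.4267,.2855,.0275,-81.5)
s=grab("side")
cv2.imwrite("pics/s16.png",cv2.resize(s["pixels"][110:190,250:370],(600,400),interpolation=cv2.INTER_CUBIC))
E
```

```text
{'t': 30.8, 'joint_positions': [0.5395, -0.0878, 2.0134, -0.0018, 1.2144, 1.9627], 'tool_pos': [0.4277, 0.2853, 0.036], 'ee_rot': [-0.1569, 2.1425, -2.1443], 'contact_force': [-0.3337, -0.1772, -0.0949], 'opening': 0.0627}
now [0.4277 0.2853 0.036 ] turn units [-0.01 -0.   -0.02] then shift units [ 0.03  0.28 -0.01]
```

View pics/s16.png

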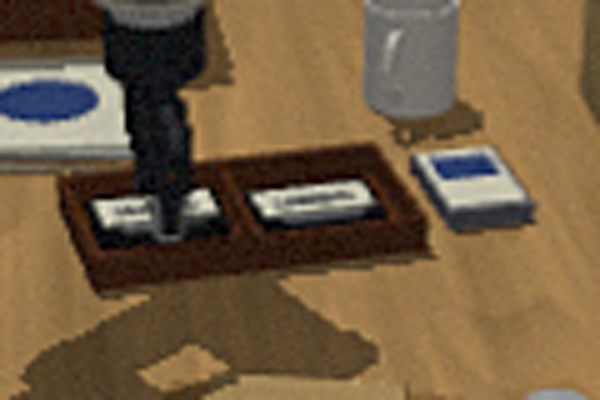

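The cassette is inside the near compartment and clear of the walls. Setting it down.

step_arm(
  moves=[
    [[0,0.12,0],[0,0,0],0.5],
    [[0,0.08,0],[0,0,0],0.5],
    [[0,0.06,0],[0,0,0],0.5],
    [[0,0,0],[0,0,0],0.5],
    [[0,0,0],[0,0,0],0.5],
  ],
)

```text
t: 31.27
tool_pos: [0.4273, 0.2853, 0.0275]
ee_rot: [-0.158, 2.142, -2.145]
contact_force: [-0.5, 0.4, 0.6]
opening: 0.0627
```

step_arm(
  moves=[
    [[0,0.03,0],[0,0,0],0.5],
    [[0,0,0],[0,0,0],0.5],
  ],
)

```text
t: 31.43
tool_pos: [0.4274, 0.2854, 0.0274]
ee_rot: [-0.158, 2.142, -2.145]
contact_force: [-6.8, -3.7, 13.0]
opening: 0.0627
```

Contact at 13 N. Releasing and retreating.

step_arm(
  moves=[
    [[0,-0.01,0],[0,0,0],0.5],
    [[0,0,0],[0,0,0],0.3],
    [[0,0,0],[0,0,0],0.2],
    [[0,0,0],[0,0,0],0.1],
    [[0,0,0],[0,0,0],0.1],
    [[0,0,0],[0,0,0],0.1],
    [[0,-0.3,0],[0,0,0],0.1],
    [[0,-0.7,0],[0,0,0],0.1],
    [[0,-0.9,0],[0,0,0],0.1],
    [[0,-0.9,0],[0,0,0],0.1],
    [[0,-0.9,0],[0,0,0],0.1],
    [[0,-0.9,0],[0,0,0],0.1],
    [[0,-0.5,0],[0,0,0],0.1],
    [[0,0,0],[0,0,0],0.1],
  ],
)

```text
t: 32.6
tool_pos: [0.428, 0.286, 0.1844]
ee_rot: [-0.153, 2.143, -2.14]
contact_force: [0.9, -0.6, -0.1]
opening: 0.0771
```

```bash
python3 - <<'E'
from meas import *
st()
s=grab("side")
cv2.imwrite("pics/s17.png",cv2.resize(s["pixels"][110:290,240:440],None,fx=3.3,fy=3.3,interpolation=cv2.INTER_CUBIC))
cv2.imwrite("pics/t17.png",im)
w=C[...,:2]
near=np.hypot(w[...,0]-.502,w[...,1]+.013)<.09
rect(near&(Z>.027)&(Z<.042),.034,"boards top")
D=cloud(s); sp=s["pixels"].min(2)
for n,x,y in(("far",.5513,.3044),("near",.4267,.2855)):
    m=(np.hypot(D[...,0]-x,D[...,1]-y)<.055)&(sp>110)&(D[...,2]<.05)
    print(n,"label pts side",D[m].mean(0).round(4),m.sum())
    m=(np.hypot(w[...,0]-x,w[...,1]-y)<.055)&(im.min(2)>110)&(Z<.05)
    print(n,"label top",m.sum(),C[m].mean(0).round(4) if m.any() else '')
for n,b in dict(weight=(290,140,325,175),brush=(375,130,430,170),carton=(345,220,386,262),case=(155,130,205,168),screw=(450,170,480,235)).items():
    m=box(*b)&(Z>0.008)&(Z<.06); zz=np.percentile(Z[m],90); rect(m,zz,n)
E
```

```text
table z med 9.032756965543509e-05
{'t': 32.65, 'joint_positions': [0.5404, -0.2145, 1.8756, -0.0017, 1.4765, 1.9627], 'tool_pos': [0.4276, 0.2857, 0.182], 'ee_rot': [-0.1549, 2.1425, -2.1419], 'contact_force': [-0.759, 0.8296, -0.0397], 'opening': 0.0769}
boards top c [498.6 -18.2] size [ 60.3 130.1] long-axis deg 167.4 px [295. 210.] z med 0.0336
far label pts side [0.5467 0.3084 0.0202] 89
far label top 364 [0.5466 0.3077 0.0178]
near label pts side [0.4249 0.2892 0.0203] 98
near label top 89 [0.4162 0.2746 0.0173]
weight c [654.  -51.4] size [69.5 67.7] long-axis deg 1.0 px [308. 157.] z med 0.0257
brush c [ 681.7 -336.3] size [109.2  49.2] long-axis deg 68.8 px [403. 151.] z med 0.029
carton c [ 406.5 -220.6] size [78.2 77.7] long-axis deg 60.8 px [365. 243.] z med 0.0444
case c [674.1 332.6] size [ 72.6 110.5] long-axis deg 96.6 px [180. 151.] z med 0.0152
screw c [ 522.8 -517. ] size [ 27.2 171.2] long-axis deg 164.8 px [463. 204.] z med 0.0215
```

View pics/s17.png

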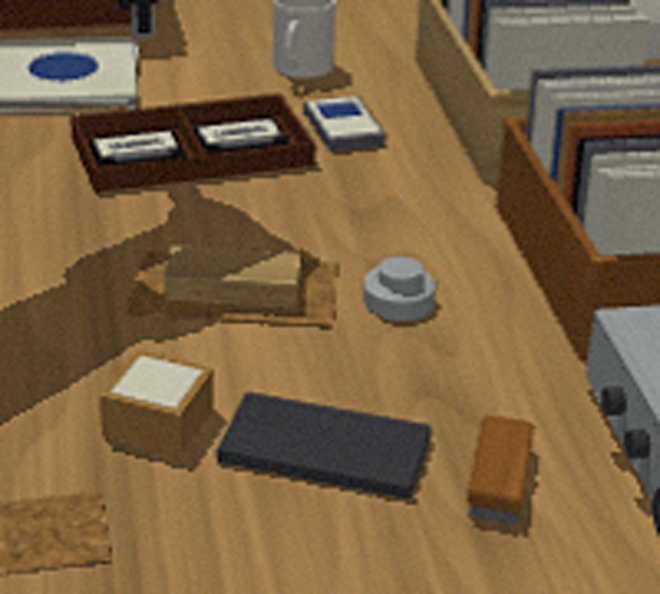

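View pics/t17.png

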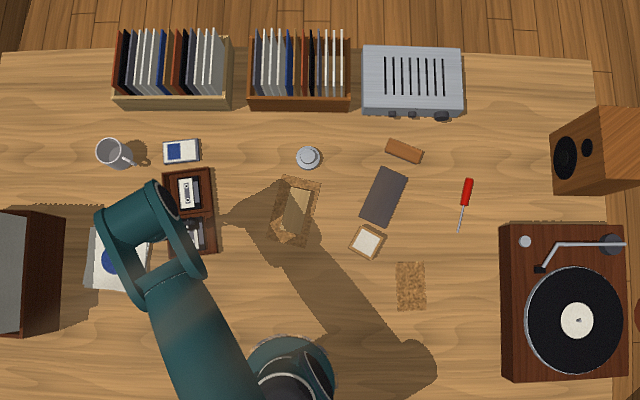

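The boards are squared on the mat at top-view pixel (295,210), and a cassette lies label up in each compartment at (190,190) and (192,235). Label tops read z≈0.018, the bystanders have not moved and the gripper is clear. Handing in.

```bash
python3 -c "
from h import *
print(env.job_done())"
```

```text
the job is handed in; nothing more can be done
None
```

I took the stack apart from the top down and handed the job in at about 33 s of the 72 s allowed; the hand-in gives no verdict.

- **Boards:** both lie on the larger cork mat. The top one reads (499,-18) mm at 167.4°, with its top face at z = 33.6 mm where 34 mm is expected. The one beneath measured (500.5,-16) mm at 167.1°, and the mat centre is about (502,-13) mm at 166.5°.
- **Cassettes:** both are flat and label up, the upper one in the far compartment and the lower one in the near one. Their tops read about z = 18 mm from above and 20 mm from the side, where 18 mm is expected.
- **Bystanders:** the weight, brush, carton, case and screwdriver all measured within 1 mm of where they started.
- **Gripper:** it is open, and about 0.15 m above the crate.

**Checks that were weak:**
- In the last top view the arm hid part of the near compartment, so that cassette's position there is off by about 15 mm from the side view. I relied on the side view, which puts it about 4 mm from the compartment's centre.
- The two measurements of the board pile differ by 2–3 mm. The first was taken before the second board was added, and part of the pile was in shadow for the last.

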